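Press a flanged bush home with the bar clamp

ROBOT

A 6-joint arm with a two-finger parallel gripper is mounted at the origin on a cart in front of the work surface, level with it; the furniture and walls round the work are solid. World frame = base frame: x ahead of the robot, y to its left, z up, the work surface at z = 0. Lengths are in mm, angles in rad, forces in N, time in s.
With the tool pointing down it reaches from about 350 to 950 mm from the base axis. Payload 17.4 kg.
Tool frame: the origin (TCP) lies at the very end of the fingers, on their centre line; the grasp point (between the pads) lies bot.pinch_z behind it (bot.pinch_z is the distance from the TCP to the grasp point, in mm); x points along the fingers, y is the direction in which the jaws open and shut, and the axes are right-handed (so a half turn about x gives the same grasp; the last joint's range is limited). The gripper opens to 93 mm and grips with 3 to 60 N. Pads are 15 mm wide; open, the fingers measure 128 mm over their backs; the gripper's body (75 mm by 188 mm) begins 65 mm behind the grasp point.
Start: joints at [-1.157, 0.116, 1.442, -0, 1.584, -0.038], TCP at [294.687, -607.282, 190.546] pointing down, gripper open.
Joint ranges: [-2.83, 2.83], [-0.83, 2.19], [0.07, 2.5], [-1.14, 4.28], [0.01, 3], [-2.97, 2.97]. Speed limits (rad/s): [1.89, 1.89, 2.22, 3.14, 3.14, 3.14].

INTERFACE

Orientations are given as a unit quaternion [w, x, y, z].
In Python, from plant import bot gives the robot as it stands.
- The arm moves only by the tool carry_out, never from a script. Its argument "moves" is a list of rows, each an object with "translation": the shift along the tool's x, y, z in cm, a list of three; "dr": the turn, a rotation vector about the tool's x, y, z in degrees, a list of three; "gripper": the finger opening in cm, from 0 to 9.3. In form: [{"translation": [tx, ty, tz], "dr": [wx, wy, wz], "gripper": gripper}, ...]. A call has 1 to 20 rows; each row is the pose to reach, as a shift and turn from the pose measured when the call began, along the tool's axes at that moment; what a row does not reach only later rows make up. A row lasts 1/12 s, in which the tool goes at most 41.7 mm and 7.16 degrees, less where a joint would pass 70% of its speed; a pose out of reach is approached as far as the arm can. A call with a gripper value outside its range is refused whole. The fingers move at their own pace and stop on an object; "force" is the grip in N (left out, the last holds). Time passes only in rows, so rows that repeat a pose let the fingers close. It gives the time, the measured TCP pose, the force and the opening at its end, in the units of the state.
- bot.get_state(): the state, without advancing time (a new reading comes with each control period).
- bot.snapshot(name): name is "side" or "top"; returns the picture (384x512x3 uint8, blue, green, red); there is no depth.
- bot.camera_model(name): a dict with "camera_matrix" (3x3 intrinsics, pixels), "dist" ([k1, k2, p1, p2, k3] as OpenCV has them; the pictures are not rectified), "R" (3x3) and "t" (3): a world point X has camera coordinates R X + t. Camera axes: x right, y down, z forward; pixel columns grow to the right and rows downward; lengths in mm; the calibration is good to about 2 mm. A picture is of the moment at which its call begins. camera_model takes no time and is no camera call.
- bot.sign_off(): hands the job in, once; it reports no verdict.
The state is a dict: "t": time; "joints": joint angles; "joint_vel": joint speeds; "tau": joint torques, N m; "tool_pos": TCP position; "tool_rot": TCP orientation; "force": force on the tool from outside, world axes, zero at the start; "wrist_torque": the same for the moment, N m; "finger_gap": finger opening in mm.
Only numpy, scipy, OpenCV 4.12 (cv2) and the standard library are available. Lean on these libraries where they do the work, as an engineer would, in place of code of your own. Each camera call takes 0.05 s, during which the arm holds its last target.

TASK

The flanged bush has only been started in the bearing housing by hand. Squeeze the bar clamp's trigger again and again until its jaw has pushed the flange fully home against the housing and the trigger is stopped solid before the end of its stroke; feel for that and do not squeeze much harder, or the casting cracks. Then push the clamp's release tab back and slide the jaw at least 20 mm clear of the bush, leaving the housing standing in its nest and the tools round about untouched.

Things in the scene. Friction and masses are not known exactly. Their poses are not given: they have to be found in the camera images.
- press_base: Fixture screwed to the bench: steel plate 134x250x10 mm with a toothed bar clamp on it. Origin under the plate, below the bar. x points from handle side to jaw side (about away from the robot), y along the bar, closing (about to the left). Plate: x -25..109, y -109..141 mm. Bar: 8 mm wide, top at z 58 mm, teeth of 3 mm pitch. Fixed blocks: anvil y 107..131, z to 76 mm; saddle y -92, z to 63 mm.
- anvil_face (a point): Centre of the rubber face of the anvil (the fixed jaw), 48 mm above the bench, in line with the bush; axes as press_base. The housing's back starts within 5 mm of it and is pushed against it.
- clamp_head: Black head that slides on the bar, 60 mm of travel in y: body 34x56x34 mm, top at z 61 mm, jaw arm to +x, handle to -x. Origin on the bar's line at bench height, mid-body; axes as press_base. Pushed to +y it slides with about 10 N, clicking; to -y a pawl locks it on the teeth until the release tab is over; then about 6 N moves it, and it stays where it is left.
- grip_point (a point): On clamp_head, midway between the outer faces of handle and resting trigger, 62 mm from the bar, 47 mm above the bench; axes as press_base. Handle: y -27..-9 mm; trigger: y 17..27 mm, slanting. 54 mm over both, 34 mm when squeezed. Both level, z 34..60 mm, x -30..+30 mm, clear below and for 40 mm outside. Squeeze them together from above, fingers closing along y.
- trigger_pad (a point): On the trigger, middle of its outer (+y) face where a finger presses, 62 mm from the bar, 47 mm above the bench. In a full squeeze it nears the handle by 20 mm while the head walks 5 to 8 mm to +y; fingers that close evenly about a point 4 mm to -y of grip_point hardly drag the handle along the bar. It must come right back to rest before the next squeeze.
- trigger (a joint): 0 = at rest (sprung, 4 to 5 N at pad), 0.31 rad = its stop. After 0.05 to 0.11 rad a tooth is found, then the head walks 5 to 9 mm a squeeze, 2 to 6 when pressing. Jaw force: about 1.6 x squeeze - 8 N, plus part of any push on the handle. The bush yields at 16 N; a 25 to 32 N squeeze seats it; keep the jaw under 60 N. Once home the trigger stops at 0.07 to 0.27 rad; the head gains under 1 mm.
- jaw_face (a point): On clamp_head: centre of the face of the round rubber jaw pad (35 mm across), 58 mm from the bar, 48 mm above the bench; axes as press_base; the pad faces +y.
- release_tab (a joint): Angle of the release lever: 0 = pawl in the teeth (sprung), 0.25 rad = tab fully over, pawl lifted (from about 0.15 rad on). It flicks up to 0.12 rad as the pawl clicks over teeth.
- tab_face (a point): On the release lever: +y face of the upright steel tab near its top, 91 mm above the bench, over the bar. Tab 18 mm wide (x), 6 mm thick (y), z 66..98 mm; before it (+y) the head's top is at z 61 and the pawl arm at z 68 mm. Pushed to -y it tips by 8 mm with 2 to 4 N, then stops; a steady 6 to 12 N push then slides the whole head to -y. Let go, it springs back and locks.
- housing: Loose cast aluminium bearing housing, 0.3 to 0.6 kg: foot 76x26x11 mm with a round boss 60 mm across, 26 mm deep, 68 mm high in all. Origin: centre of the foot's underside; axes as press_base as it stands in its nest between two low strips before the anvil. Bore along y, 38 mm above the underside; front face (to the jaw) at y -13 mm.
- bush: Turned steel bush, flange 40 mm across and 8 mm thick, part way in the housing's bore, a tight fit. Origin: centre of its inner end; z axis along its axis towards the jaw.
- bush_face (a point): Centre of the flange's outer face, which the jaw pushes on. In the housing's frame y = -21 mm when home (flange against the housing); at the start it stands 6 to 10 mm out from there.
- spare_bush: Plain turned bush, 35 mm across, 58 mm high, standing on the bench; origin at its underside. Leave it.
- chisel: Cold chisel 170 mm long, lying on the bench. Leave it.
- screwdriver: Slotted screwdriver 200 mm long, lying on the bench. Leave it.
- nut: Large loose hexagon nut, 34 mm, on the bench. Leave it.

How it is judged:
By the outcome, as a careful person would: the job done as asked, in the order asked, and still so for the second after the job is handed in, with the robot touching nothing.
It also fails if it takes over 48 s, if anything falls off the work surface, if the arm or the gripper's body presses on something with over 40 N, if the wrist force passes 120 N, or if a joint passes its speed limit or range.

## Working session

There is one attempt and no reset: what is moved stays moved. The work goes in short steps, Python scripts to look and compute and a tool call to move; the robot and the scene stay as the last step left them, time stands still between calls to the robot, and variables do not carry over. Pictures are saved under pics/ and viewed, and the job is handed in when it is done.

Besides the shell and the picture viewer there is one more tool, called as name(argument=value, ...), one argument or row to a line, values as JSON. carry_out: Moves the arm, as the interface text tells. Its arguments: {"type":"object","properties":{"moves":{"type":"array","items":{"type":"object","properties":{"translation":{"type":"array","items":{"type":"number"}},"dr":{"type":"array","items":{"type":"number"}},"gripper":{"type":"number"}}}},"force":{"type":"number"}},"required":["moves"]}

```bash
ls; mkdir -p pics
python3 - <<'E'
from plant import bot
import cv2, numpy as np
print(bot.get_state(), bot.pinch_z)
for n in ("side","top"):
    im=bot.snapshot(n); cv2.imwrite(f"pics/{n}0.png",im)
    m=bot.camera_model(n); print(n,{k:np.round(np.array(v),4).tolist() for k,v in m.items()})
E
```

```text
pics
{'t': 0.0, 'joints': array([-1.15678128e+00,  1.16477661e-01,  1.44226687e+00, -6.54414858e-06,
        1.58397189e+00, -3.78188954e-02]), 'joint_vel': array([-0.00084554, -0.00107755, -0.00027758, -0.00099496, -0.00144237,
       -0.00085068]), 'tau': array([-4.02195719e-04, -7.21266103e+01, -6.22604942e+01,  7.79542839e-02,
        2.37810501e-02, -7.27673273e-05]), 'tool_pos': array([ 294.60198484, -607.06229245,  189.80980966]), 'tool_rot': array([-0.15800208, -0.6890619 , -0.15878182,  0.68921504]), 'force': array([ 0.61685332, -0.67910259, -0.07969887]), 'wrist_torque': array([0.02787803, 0.02386576, 0.00434004]), 'finger_gap': 93.0967289781955} 18.8
side {'camera_matrix': [[462.5905, 0.0, 257.6607], [0.0, 462.5905, 198.1234], [0.0, 0.0, 1.0]], 'dist': [0.006, 0.0, 0.0, 0.0, 0.0], 'R': [[-0.9268, -0.3751, 0.0197], [-0.2275, 0.5187, -0.8241], [0.2989, -0.7683, -0.566]], 't': [471.2149, 224.7391, 1314.7185]}
top {'camera_matrix': [[404.0523, 0.0, 253.4682], [0.0, 404.0523, 190.6527], [0.0, 0.0, 1.0]], 'dist': [-0.1292, 0.0, 0.0, 0.0, 0.0], 'R': [[-0.0146, -0.9997, 0.0177], [-0.9863, 0.0115, -0.1643], [0.1641, -0.0198, -0.9862]], 't': [-25.4313, 550.2836, 1042.9028]}
```

View pics/side0.png

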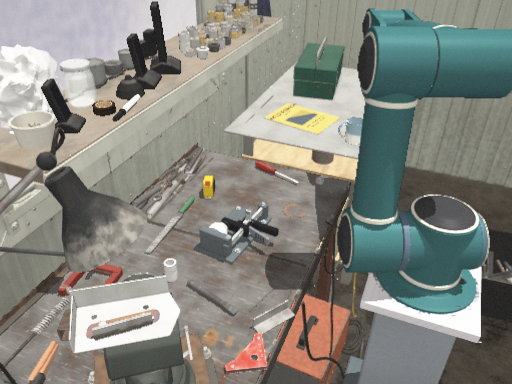

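View pics/top0.png

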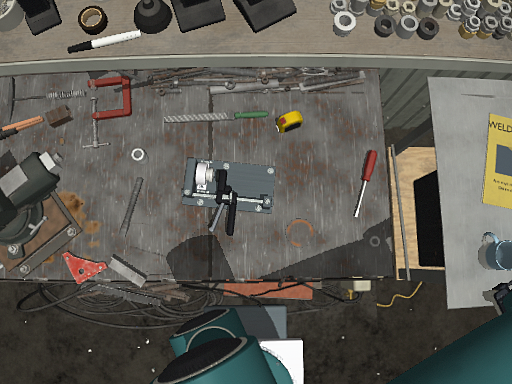

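Run:
```python
import cv2
a=cv2.imread("pics/side0.png")[195:265,190:290]; cv2.imwrite("pics/side0c.png",cv2.resize(a,None,fx=8,fy=8,interpolation=cv2.INTER_CUBIC))
a=cv2.imread("pics/top0.png")[150:242,175:285]; cv2.imwrite("pics/top0c.png",cv2.resize(a,None,fx=6.5,fy=6.5,interpolation=cv2.INTER_CUBIC))
```

```text
(no output)
```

View pics/side0c.png

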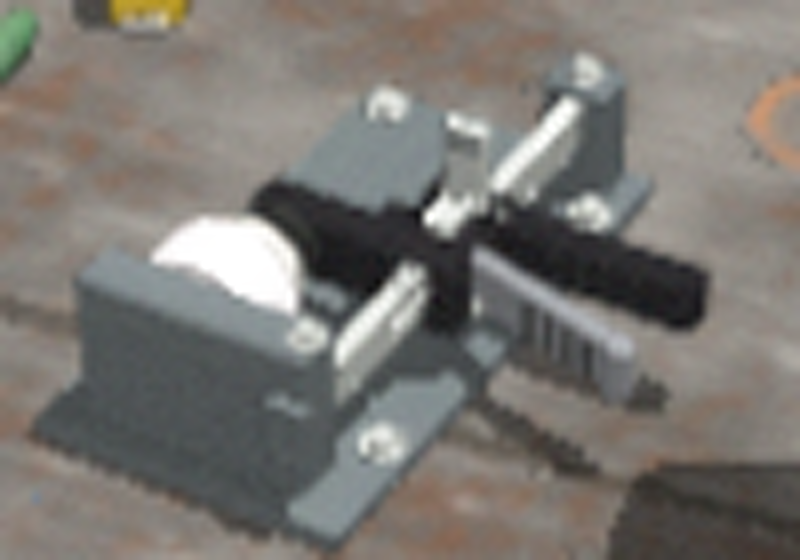

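View pics/top0c.png

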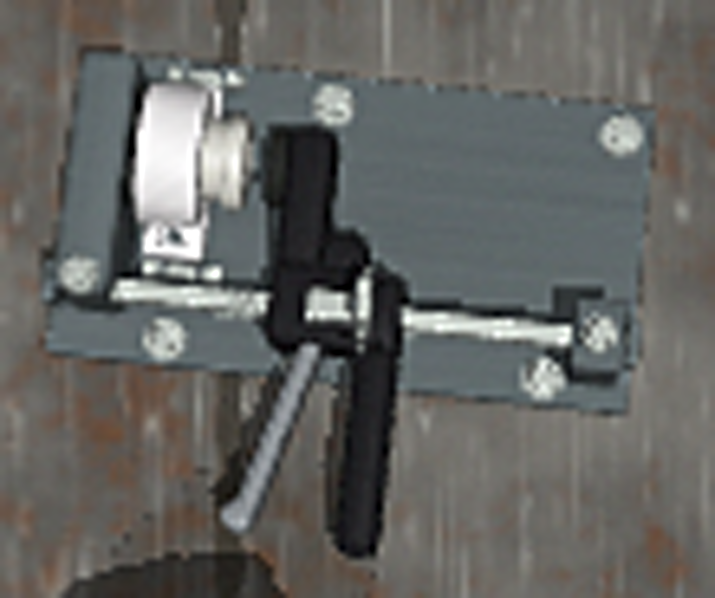

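```bash
cat > h.py <<'E'
from plant import bot
import cv2, numpy as np
from scipy.optimize import least_squares
CM={n:{k:np.array(v,float) for k,v in bot.camera_model(n).items()} for n in("side","top")}
def proj(n,P):
    m=CM[n]; p,_=cv2.projectPoints(np.atleast_2d(np.array(P,float)),cv2.Rodrigues(m["R"])[0],m["t"],m["camera_matrix"],m["dist"]); return p[:,0]
def ray(n,px):
    m=CM[n]; u=cv2.undistortPoints(np.array([[px]],float),m["camera_matrix"],m["dist"])[0,0]
    d=m["R"].T@np.array([u[0],u[1],1]); return -m["R"].T@m["t"],d/np.linalg.norm(d)
def atz(n,px,z):
    o,d=ray(n,px); return o+d*(z-o[2])/d[2]
def tri(a,b):
    o1,d1=ray("top",a);o2,d2=ray("side",b)
    A=np.stack([d1,-d2],1);s=np.linalg.lstsq(A,o2-o1,rcond=None)[0]
    return (o1+d1*s[0]+o2+d2*s[1])/2,np.linalg.norm(o1+d1*s[0]-o2-d2*s[1])
T=lambda x,y:(x/6.5+175-.42,y/6.5+150-.42)
S=lambda x,y:(x/8+190-.44,y/8+195-.44)
def B2W(p,q): # pose p=(X,Y,yaw)
    c,s=np.cos(p[2]),np.sin(p[2]); q=np.atleast_2d(q)
    return np.stack([p[0]+c*q[:,0]-s*q[:,1],p[1]+s*q[:,0]+c*q[:,1],q[:,2]],1)
E
python3 - <<'E'
from h import *
obs=[("top",T(655,107),(109,-109,10)),("top",T(627,413),(-25,-109,10)),("top",T(45,352),(-25,141,10)),
("top",T(570,333),(0,-84,58)),
("side",S(32,432),(109,141,0)),("side",S(325,548),(-25,141,0))]
def f(p): return np.concatenate([proj(n,B2W(p,q))[0]-u for n,u,q in obs])
r=least_squares(f,[500,0,0.0]); print(r.x,np.round(r.fun,1))
p=r.x
# tab top
print(tri(T(366,268),S(470,120)))
def base(w): 
    c,s=np.cos(p[2]),np.sin(p[2]);d=np.array(w)-[p[0],p[1],0];return np.array([c*d[0]+s*d[1],-s*d[0]+c*d[1],d[2]])
for nm,a,b in [("trig tip",T(235,518),S(622,352)),("handle tip",T(355,548),S(700,290)),("tab",T(364,285),S(465,125)),("tab fixed",T(366,268),S(490,125)),("bush top",T(240,122),S(300,240))]:
    w,e=tri(a,b);print(nm,np.round(w,1),round(e,1),np.round(base(w),1))
for nm,a,z in [("trig tip",T(235,520),60),("handle tip",T(355,555),60),("handle L",T(338,500),60),("handle R",T(380,500),60),("jaw face",T(262,165),60),("body L",T(268,330),61),("flange R",T(250,165),60),("arm R",T(338,150),60)]:
    print(nm,np.round(base(atz("top",a,z)),1))
E
```

```text
[ 5.30997000e+02  2.47852054e+01 -1.27285097e-01] [ 0.4  0.  -0.3  0.  -0.4 -1.   1.2 -0.  -0.3  0.5  0.8  1.4]
(array([536.30899889,  24.83924102,  99.62664189]), np.float64(10.009603307396329))
trig tip [446.4  81.3  57.1] 0.2 [-91.1  45.3  57.1]
handle tip [433.8  32.9  54.7] 0.5 [-97.5  -4.3  54.7]
tab [533.5  26.7  98.3] 2.4 [ 2.2  2.3 98.3]
tab fixed [532.6  23.9  98.8] 17.8 [ 1.7 -0.7 98.8]
bush top [594.3  75.1  63.6] 29.0 [56.4 57.9 63.6]
trig tip [-91.9  45.   60. ]
handle tip [-100.3   -4.8   60. ]
handle L [-79.1   4.7  60. ]
handle R [-77.2 -12.1  60. ]
jaw face [54.  52.7 60. ]
body L [-13.8  41.4  61. ]
flange R [53.5 57.6 60. ]
arm R [63.9 22.4 60. ]
```

```bash
cat >> h.py <<'E'
from scipy.spatial.transform import Rotation as Ro
BP=np.array([531.0,24.8,-0.1273])
def base(w):
    c,s=np.cos(BP[2]),np.sin(BP[2]);d=np.array(w)-[BP[0],BP[1],0];return np.array([c*d[0]+s*d[1],-s*d[0]+c*d[1],d[2]])
def rot(q): return Ro.from_quat(np.array(q)[[1,2,3,0]])
def goal(sgn=1):
    c,s=np.cos(BP[2]),np.sin(BP[2]); x=np.array([0,0,-1.]);y=sgn*np.array([-s,c,0]);return Ro.from_matrix(np.stack([x,y,np.cross(x,y)],1))
def rel(pb,sgn=1,R=None,w=None):
    st=bot.get_state();R0=rot(st["tool_rot"]);R=R or goal(sgn)
    w=B2W(BP,pb)[0] if w is None else np.array(w)
    return np.round(R0.inv().apply(w-st["tool_pos"])/10,2),np.round((R0.inv()*R).as_rotvec(degrees=True),1)
def rep():
    st=bot.get_state();print(round(st["t"],2),"base",np.round(base(st["tool_pos"]),1),"err",np.round((goal(1).inv()*rot(st["tool_rot"])).as_rotvec(degrees=True),1),"gap",round(st["finger_gap"],1),"Fbase",np.round(Ro.from_euler("z",-BP[2]).apply(st["force"]),1),"T",np.round(st["wrist_torque"],2))
E
python3 - <<'E'
from h import *
rep(); print(rot(bot.get_state()["tool_rot"]).as_matrix().round(2))
for s in(1,-1): print(rel((-62,10,150),s))
im=bot.snapshot("top");im2=cv2.imread("pics/side0.png")
g=14
P=[(-62,g,47),(-62,g+27,60),(-62,g-9,60),(-62,g-27,60),(-92,g-18,60),(0,g+28,61),(0,g-28,61),(109,-109,10),(109,141,10),(-25,-109,10),(-25,131,76),(-9,g,98)]
for n,i in(("top",im),("side",im2)):
    k=6
    x0,y0=(175,150) if n=="top" else (190,190)
    c=cv2.resize(i[y0:y0+92,x0:x0+110],None,fx=k,fy=k,interpolation=cv2.INTER_CUBIC)
    for q in proj(n,B2W(BP,P)): cv2.circle(c,(int((q[0]-x0+.5)*k),int((q[1]-y0+.5)*k)),3,(0,0,255),-1)
    cv2.imwrite(f"pics/{n}ov.png",c)
E
```

```text
0.1 base [-154.3 -656.8  189.9] err [ 1.468e+02  1.000e-01 -0.000e+00] gap 92.8 Fbase [-0.2  1.2 -0. ] T [-0.03  0.03  0.03]
[[-0.    0.44 -0.9 ]
 [ 0.   -0.9  -0.44]
 [-1.   -0.    0.  ]]
(array([  4.04, -50.75, -44.21]), array([-1.468e+02, -1.000e-01,  0.000e+00]))
(array([  4.04, -50.75, -44.21]), array([33.2,  0. ,  0.1]))
```

View pics/topov.png

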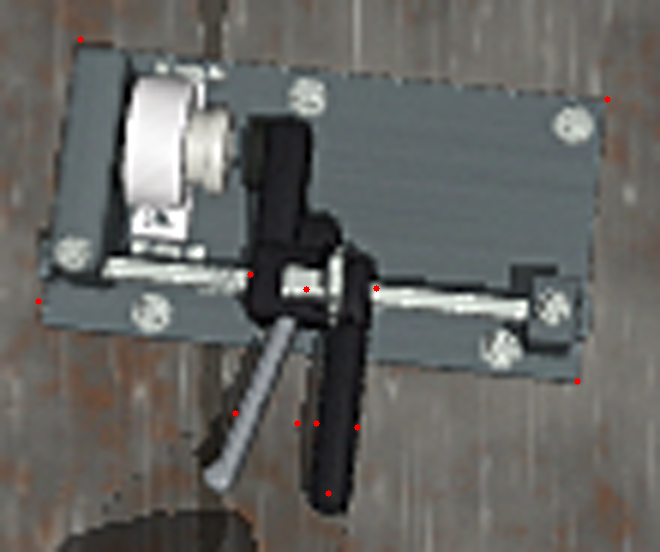

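View pics/sideov.png

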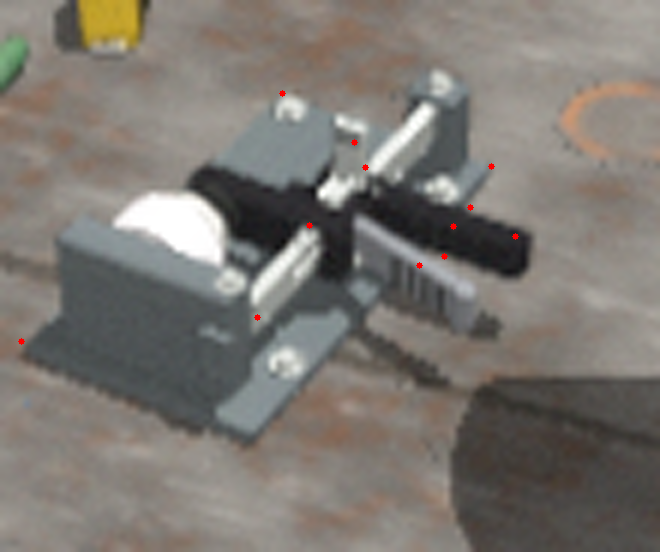

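carry_out(
  moves=[
    {"translation": [3.0,-50.8,-44.2],"dr": [33.2,0,0],"gripper": 8.0},
    {"translation": [3.0,-50.8,-44.2],"dr": [33.2,0,0],"gripper": 8.0},
    {"translation": [3.0,-50.8,-44.2],"dr": [33.2,0,0],"gripper": 8.0},
    {"translation": [3.0,-50.8,-44.2],"dr": [33.2,0,0],"gripper": 8.0},
    {"translation": [3.0,-50.8,-44.2],"dr": [33.2,0,0],"gripper": 8.0},
    {"translation": [3.0,-50.8,-44.2],"dr": [33.2,0,0],"gripper": 8.0},
    {"translation": [3.0,-50.8,-44.2],"dr": [33.2,0,0],"gripper": 8.0},
    {"translation": [3.0,-50.8,-44.2],"dr": [33.2,0,0],"gripper": 8.0},
    {"translation": [3.0,-50.8,-44.2],"dr": [33.2,0,0],"gripper": 8.0},
    {"translation": [3.0,-50.8,-44.2],"dr": [33.2,0,0],"gripper": 8.0},
    {"translation": [3.0,-50.8,-44.2],"dr": [33.2,0,0],"gripper": 8.0},
    {"translation": [3.0,-50.8,-44.2],"dr": [33.2,0,0],"gripper": 8.0},
    {"translation": [3.0,-50.8,-44.2],"dr": [33.2,0,0],"gripper": 8.0},
    {"translation": [3.0,-50.8,-44.2],"dr": [33.2,0,0],"gripper": 8.0},
    {"translation": [3.0,-50.8,-44.2],"dr": [33.2,0,0],"gripper": 8.0},
    {"translation": [3.0,-50.8,-44.2],"dr": [33.2,0,0],"gripper": 8.0},
    {"translation": [3.0,-50.8,-44.2],"dr": [33.2,0,0],"gripper": 8.0},
    {"translation": [3.0,-50.8,-44.2],"dr": [33.2,0,0],"gripper": 8.0},
    {"translation": [3.0,-50.8,-44.2],"dr": [33.2,0,0],"gripper": 8.0},
    {"translation": [3.0,-50.8,-44.2],"dr": [33.2,0,0],"gripper": 8.0},
  ],
  force=30,
)

```text
t: 1.82
tool_pos: [470.3, 41.9, 160.4]
tool_rot: [0.046, -0.705, 0.045, 0.706]
force: [-0.2, 0.8, 0.3]
finger_gap: 79.8
```

Run:
```python
from h import *
rep(); print(rel((-62,10,100),-1),rel((-62,10,28),-1))
```

```text
1.82 base [-62.4   9.2 160.4] err [-179.9   -0.     0. ] gap 79.8 Fbase [-0.3  0.8  0.3] T [0.05 0.03 0.04]
(array([ 6.04, -0.07, -0.04]), array([-0.1,  0. ,  0. ])) (array([13.24, -0.07, -0.04]), array([-0.1,  0. ,  0. ]))
```

carry_out(
  moves=[
    {"translation": [4,-0.08,0],"dr": [0,0,0],"gripper": 8.0},
    {"translation": [8,-0.08,0],"dr": [0,0,0],"gripper": 8.0},
    {"translation": [11,-0.08,0],"dr": [0,0,0],"gripper": 8.0},
    {"translation": [13,-0.08,0],"dr": [0,0,0],"gripper": 8.0},
    {"translation": [13,-0.08,0],"dr": [0,0,0],"gripper": 8.0},
    {"translation": [13,-0.08,0],"dr": [0,0,0],"gripper": 8.0},
  ],
)

```text
t: 2.32
tool_pos: [470.0, 41.5, 30.5]
tool_rot: [0.046, -0.705, 0.046, 0.706]
force: [1.2, -0.0, 0.5]
finger_gap: 80.6
```

Run:
```python
from h import *
rep()
for n,(x0,y0) in(("side",(190,170)),("top",(175,150))):
    i=bot.snapshot(n); cv2.imwrite(f"pics/{n}1.png",cv2.resize(i[y0:y0+95,x0:x0+125],None,fx=6,fy=6,interpolation=cv2.INTER_CUBIC))
```

```text
2.32 base [-62.6   8.8  30.5] err [-1.798e+02 -0.000e+00  1.000e-01] gap 80.6 Fbase [1.2 0.1 0.5] T [ 0.07 -0.04 -0.  ]
```

View pics/side1.png

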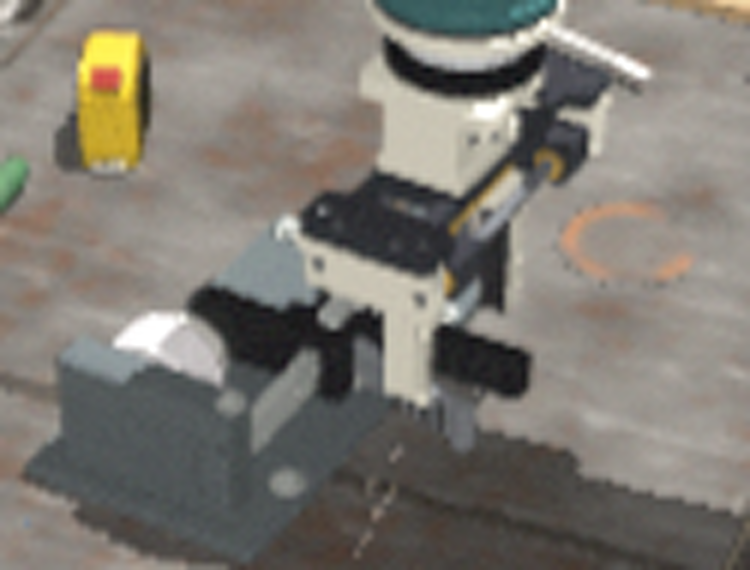

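View pics/top1.png

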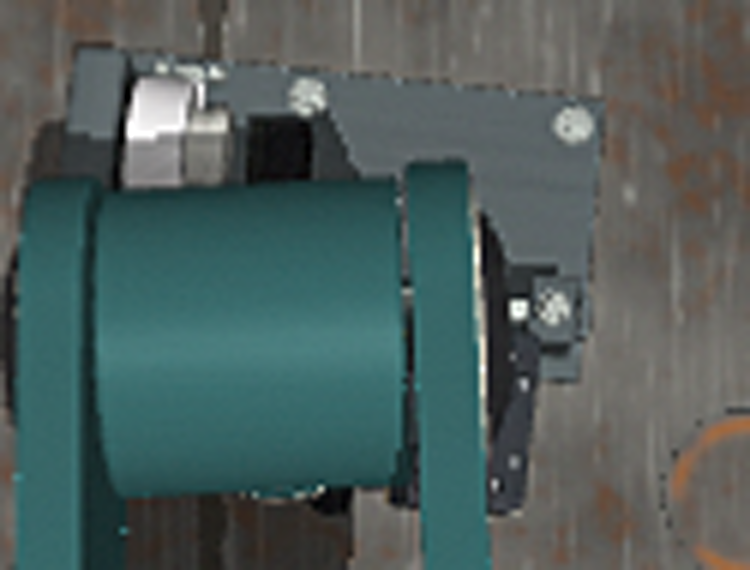

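carry_out(
  moves=[
    {"translation": [0,-0.12,0],"dr": [0,0,0],"gripper": 5.6},
    {"translation": [0,-0.12,0],"dr": [0,0,0],"gripper": 5.2},
    {"translation": [0,-0.12,0],"dr": [0,0,0],"gripper": 4.8},
  ],
  force=26,
)

```text
t: 2.67
tool_pos: [472.1, 43.2, 33.6]
tool_rot: [-0.046, 0.707, -0.046, -0.704]
force: [-0.2, -0.0, -0.1]
finger_gap: 64.6
```

Run:
```python
from h import *
rep()
```

```text
2.67 base [-60.8  10.7  33.6] err [-1.799e+02 -1.000e-01 -3.000e-01] gap 64.6 Fbase [-0.2 -0.  -0.1] T [ 0.06  0.01 -0.01]
```

carry_out(
  moves=[
    {"translation": [0.3,0,0.1],"dr": [0,0,0],"gripper": 4.4},
    {"translation": [0.3,0,0.1],"dr": [0,0,0],"gripper": 4.4},
    {"translation": [0.3,0,0.1],"dr": [0,0,0],"gripper": 4.4},
    {"translation": [0.3,0,0.1],"dr": [0,0,0],"gripper": 4.4},
    {"translation": [0.3,0,0.1],"dr": [0,0,0],"gripper": 4.4},
  ],
  force=26,
)

```text
t: 3.08
tool_pos: [471.2, 42.8, 31.0]
tool_rot: [-0.046, 0.707, -0.046, -0.704]
force: [-1.9, -6.1, 6.1]
finger_gap: 44.5
```

Run:
```python
from h import *
rep()
```

```text
3.08 base [-61.6  10.2  31. ] err [-179.9    0.    -0.4] gap 44.5 Fbase [-1.1 -6.3  6.1] T [-0.89  0.32  0.01]
```

carry_out(
  moves=[
    {"translation": [0,0,0],"dr": [0,0,0],"gripper": 3.4},
    {"translation": [0,0,0],"dr": [0,0,0],"gripper": 3.4},
    {"translation": [0,0,0],"dr": [0,0,0],"gripper": 3.4},
    {"translation": [0,0,0],"dr": [0,0,0],"gripper": 3.4},
    {"translation": [0,0,0],"dr": [0,0,0],"gripper": 3.4},
  ],
  force=26,
)

```text
t: 3.5
tool_pos: [471.0, 42.1, 30.9]
tool_rot: [-0.045, 0.707, -0.046, -0.704]
force: [-1.5, -3.8, 1.7]
finger_gap: 34.0
```

Run:
```python
from h import *
rep()
i=bot.snapshot("top"); cv2.imwrite("pics/top2.png",cv2.resize(i[150:190,175:285],None,fx=7,fy=7,interpolation=cv2.INTER_CUBIC))
```

```text
3.5 base [-61.7   9.6  30.9] err [-179.9    0.2   -0.3] gap 34.0 Fbase [-1.  -4.   1.7] T [-0.88  0.18 -0.01]
```

View pics/top2.png

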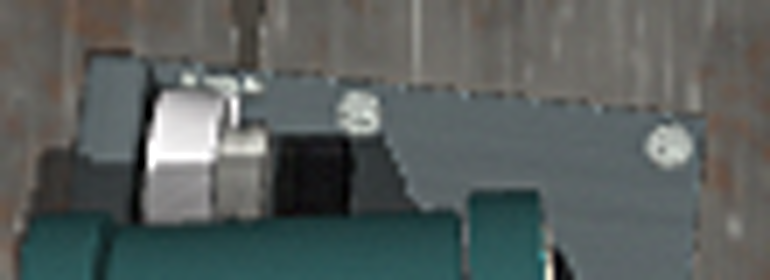

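carry_out(
  moves=[
    {"translation": [0,0,0],"dr": [0,0,0],"gripper": 6.8},
    {"translation": [0,0,0],"dr": [0,0,0],"gripper": 6.8},
    {"translation": [0,-0.2,0],"dr": [0,0,0],"gripper": 6.8},
    {"translation": [0,-0.5,0],"dr": [0,0,0],"gripper": 6.8},
    {"translation": [0,-0.5,0],"dr": [0,0,0],"gripper": 6.8},
    {"translation": [0,-0.5,0],"dr": [0,0,0],"gripper": 6.8},
    {"translation": [0,-0.5,0],"dr": [0,0,0],"gripper": 6.8},
  ],
  force=26,
)

```text
t: 4.13
tool_pos: [471.6, 47.3, 30.6]
tool_rot: [-0.045, 0.707, -0.046, -0.704]
force: [0.4, 0.9, 0.1]
finger_gap: 67.5
```

carry_out(
  moves=[
    {"translation": [0,0,0],"dr": [0,0,0],"gripper": 5.6},
    {"translation": [0,0,0],"dr": [0,0,0],"gripper": 5.2},
    {"translation": [0,0,0],"dr": [0,0,0],"gripper": 4.8},
    {"translation": [0,0,0],"dr": [0,0,0],"gripper": 4.4},
    {"translation": [0,0,0],"dr": [0,0,0],"gripper": 4.0},
    {"translation": [0,0,0],"dr": [0,0,0],"gripper": 3.4},
    {"translation": [0,0,0],"dr": [0,0,0],"gripper": 3.4},
    {"translation": [0,0,0],"dr": [0,0,0],"gripper": 3.4},
  ],
  force=26,
)

```text
t: 4.8
tool_pos: [471.6, 46.3, 30.8]
tool_rot: [-0.044, 0.707, -0.047, -0.704]
force: [-0.2, -6.9, 5.1]
finger_gap: 34.1
```

Run:
```python
from h import *
rep()
i=bot.snapshot("top"); cv2.imwrite("pics/top3.png",cv2.resize(i[150:190,175:285],None,fx=7,fy=7,interpolation=cv2.INTER_CUBIC))
```

```text
4.8 base [-61.6  13.8  30.8] err [-179.9    0.3   -0.3] gap 34.1 Fbase [ 0.7 -6.9  5.1] T [-1.48  0.1   0.01]
```

View pics/top3.png

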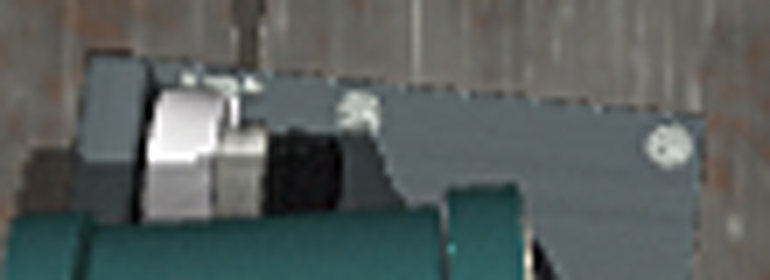

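carry_out(
  moves=[
    {"translation": [0,0,0],"dr": [0,0,0],"gripper": 6.8},
    {"translation": [0,0,0],"dr": [0,0,0],"gripper": 6.8},
    {"translation": [0,-0.2,0],"dr": [0,0,0],"gripper": 6.8},
    {"translation": [0,-0.45,0],"dr": [0,0,0],"gripper": 6.8},
    {"translation": [0,-0.45,0],"dr": [0,0,0],"gripper": 6.8},
    {"translation": [0,-0.45,0],"dr": [0,0,0],"gripper": 6.8},
    {"translation": [0,-0.45,0],"dr": [0,0,0],"gripper": 6.0},
    {"translation": [0,-0.45,0],"dr": [0,0,0],"gripper": 5.6},
    {"translation": [0,-0.45,0],"dr": [0,0,0],"gripper": 5.2},
    {"translation": [0,-0.45,0],"dr": [0,0,0],"gripper": 4.8},
    {"translation": [0,-0.45,0],"dr": [0,0,0],"gripper": 4.4},
    {"translation": [0,-0.45,0],"dr": [0,0,0],"gripper": 4.0},
    {"translation": [0,-0.45,0],"dr": [0,0,0],"gripper": 3.4},
    {"translation": [0,-0.45,0],"dr": [0,0,0],"gripper": 3.4},
    {"translation": [0,-0.45,0],"dr": [0,0,0],"gripper": 3.4},
    {"translation": [0,-0.45,0],"dr": [0,0,0],"gripper": 3.4},
  ],
  force=26,
)

```text
t: 6.18
tool_pos: [472.0, 48.7, 30.8]
tool_rot: [-0.043, 0.707, -0.049, -0.704]
force: [-1.4, -19.8, 4.5]
finger_gap: 34.1
```

Run:
```python
from h import *
rep()
i=bot.snapshot("top"); cv2.imwrite("pics/top4.png",cv2.resize(i[150:190,175:285],None,fx=7,fy=7,interpolation=cv2.INTER_CUBIC))
```

```text
6.18 base [-61.5  16.3  30.8] err [-179.9    0.7   -0.4] gap 34.1 Fbase [  1.2 -19.9   4.5] T [-3.62  0.36 -0.02]
```

View pics/top4.png

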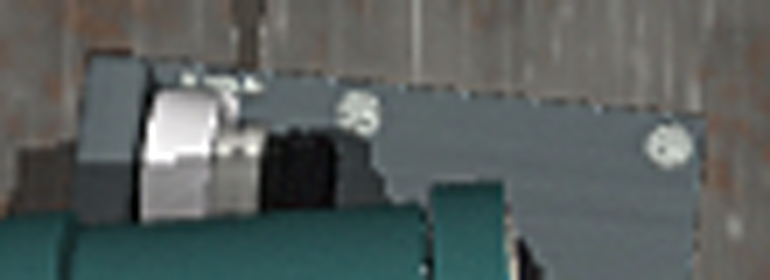

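carry_out(
  moves=[
    {"translation": [0,0,0],"dr": [0,0,0],"gripper": 6.8},
    {"translation": [0,0,0],"dr": [0,0,0],"gripper": 6.8},
    {"translation": [0,-0.1,0],"dr": [0,0,0],"gripper": 6.8},
    {"translation": [0,-0.25,0],"dr": [0,0,0],"gripper": 7.2},
    {"translation": [0,-0.25,0],"dr": [0,0,0],"gripper": 7.2},
    {"translation": [0,-0.25,0],"dr": [0,0,0],"gripper": 7.2},
    {"translation": [0,-0.25,0],"dr": [0,0,0],"gripper": 6.0},
    {"translation": [0,-0.25,0],"dr": [0,0,0],"gripper": 5.6},
    {"translation": [0,-0.25,0],"dr": [0,0,0],"gripper": 5.2},
    {"translation": [0,-0.25,0],"dr": [0,0,0],"gripper": 4.8},
    {"translation": [0,-0.25,0],"dr": [0,0,0],"gripper": 4.4},
    {"translation": [0,-0.25,0],"dr": [0,0,0],"gripper": 4.0},
    {"translation": [0,-0.25,0],"dr": [0,0,0],"gripper": 3.4},
    {"translation": [0,-0.25,0],"dr": [0,0,0],"gripper": 3.4},
    {"translation": [0,-0.25,0],"dr": [0,0,0],"gripper": 3.4},
    {"translation": [0,-0.25,0],"dr": [0,0,0],"gripper": 3.4},
  ],
  force=26,
)

```text
t: 7.57
tool_pos: [472.8, 50.7, 31.8]
tool_rot: [-0.043, 0.707, -0.049, -0.704]
force: [-3.1, -6.0, 13.2]
finger_gap: 34.4
```

Run:
```python
from h import *
rep()
```

```text
7.57 base [-61.   18.3  31.8] err [-179.9    0.8   -0.5] gap 34.4 Fbase [-2.3 -6.4 13.2] T [-1.43  0.7  -0.01]
```

carry_out(
  moves=[
    {"translation": [0,0,0],"dr": [0,0,0],"gripper": 6.8},
    {"translation": [0,0,0],"dr": [0,0,0],"gripper": 6.8},
    {"translation": [0,-0.1,0],"dr": [0,-0.7,0.4],"gripper": 6.8},
    {"translation": [0.1,-0.25,0],"dr": [0,-0.7,0.4],"gripper": 7.2},
    {"translation": [0.1,-0.25,0],"dr": [0,-0.7,0.4],"gripper": 7.2},
    {"translation": [0.1,-0.25,0],"dr": [0,-0.7,0.4],"gripper": 7.2},
    {"translation": [0.1,-0.25,0],"dr": [0,-0.7,0.4],"gripper": 6.0},
    {"translation": [0.1,-0.25,0],"dr": [0,-0.7,0.4],"gripper": 5.6},
    {"translation": [0.1,-0.25,0],"dr": [0,-0.7,0.4],"gripper": 5.2},
    {"translation": [0.1,-0.25,0],"dr": [0,-0.7,0.4],"gripper": 4.8},
    {"translation": [0.1,-0.25,0],"dr": [0,-0.7,0.4],"gripper": 4.4},
    {"translation": [0.1,-0.25,0],"dr": [0,-0.7,0.4],"gripper": 4.0},
    {"translation": [0.1,-0.25,0],"dr": [0,-0.7,0.4],"gripper": 3.4},
    {"translation": [0.1,-0.25,0],"dr": [0,-0.7,0.4],"gripper": 3.4},
    {"translation": [0.1,-0.25,0],"dr": [0,-0.7,0.4],"gripper": 3.4},
    {"translation": [0.1,-0.25,0],"dr": [0,-0.7,0.4],"gripper": 3.4},
  ],
  force=26,
)

```text
t: 8.9
tool_pos: [473.7, 52.3, 31.7]
tool_rot: [0.04, -0.703, 0.052, 0.708]
force: [-2.4, -7.7, 10.9]
finger_gap: 34.4
```

Run:
```python
from h import *
rep()
for n,(x0,y0) in(("side",(190,170)),("top",(175,145))):
    i=bot.snapshot(n); cv2.imwrite(f"pics/{n}5.png",cv2.resize(i[y0:y0+70,x0:x0+110],None,fx=7,fy=7,interpolation=cv2.INTER_CUBIC))
```

```text
8.9 base [-60.3  20.   31.7] err [-179.8    1.6    0.5] gap 34.4 Fbase [-1.4 -7.9 10.9] T [-1.6   0.42  0.01]
```

View pics/top5.png

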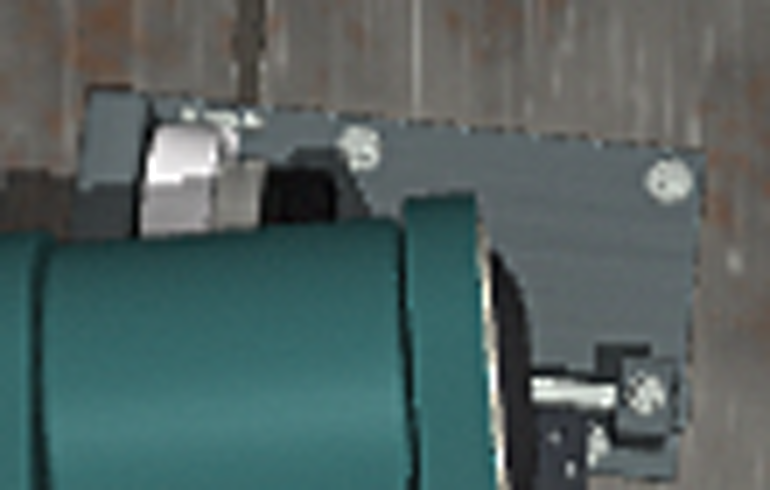

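View pics/side5.png

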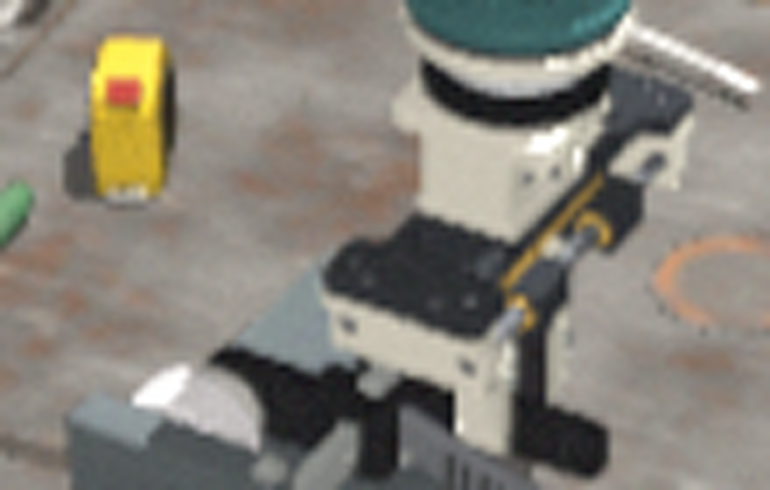

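Run:
```python
from h import *
st=bot.get_state(); print(rot(st["tool_rot"]).as_matrix().round(3), goal(-1).as_matrix().round(3))
# rows through jaw arm: crop row for raw row ~ 172-175
for k,y0 in((2,150),(3,150),(4,150),(5,145)):
    im=cv2.imread(f"pics/top{k}.png",0).astype(int)
    for raw in (171,174,177):
        r=im[int((raw-y0+.5)*7)]
        print(k,raw,[int(r[int((c-175+.5)*7)]) for c in range(193,230)])
```

```text
[[-0.008 -0.129 -0.992]
 [-0.017 -0.991  0.13 ]
 [-1.     0.018  0.006]] [[-0.    -0.127 -0.992]
 [ 0.    -0.992  0.127]
 [-1.     0.    -0.   ]]
2 171 [104, 50, 10, 255, 255, 245, 241, 241, 241, 240, 238, 241, 203, 172, 211, 208, 202, 218, 218, 192, 85, 58, 30, 33, 22, 22, 26, 33, 32, 33, 35, 10, 48, 55, 53, 54, 49]
2 174 [54, 17, 39, 180, 139, 133, 133, 133, 136, 138, 139, 139, 85, 123, 126, 126, 129, 131, 135, 89, 85, 36, 18, 21, 12, 15, 19, 16, 20, 17, 15, 6, 29, 60, 54, 54, 54]
2 177 [47, 10, 86, 136, 136, 132, 130, 137, 138, 137, 137, 136, 75, 112, 114, 109, 105, 115, 114, 91, 66, 25, 20, 22, 14, 18, 19, 18, 21, 15, 16, 4, 48, 55, 57, 53, 54]
3 171 [103, 53, 9, 255, 255, 245, 242, 240, 241, 243, 245, 250, 209, 174, 211, 208, 203, 217, 220, 196, 37, 25, 35, 18, 29, 33, 17, 17, 19, 11, 23, 59, 55, 52, 53, 47, 106]
3 174 [53, 16, 42, 142, 139, 134, 135, 133, 135, 138, 141, 144, 90, 123, 128, 127, 129, 131, 137, 97, 18, 19, 21, 15, 15, 21, 17, 14, 18, 11, 8, 60, 54, 55, 55, 53, 51]
3 177 [50, 12, 84, 136, 136, 133, 133, 135, 139, 137, 136, 137, 73, 111, 114, 113, 107, 118, 118, 64,
[... 392 characters left out ...]
4, 54, 54, 61, 107]
4 177 [49, 6, 136, 135, 132, 131, 134, 139, 136, 134, 140, 110, 102, 112, 113, 112, 117, 119, 100, 14, 17, 19, 15, 17, 15, 19, 18, 20, 13, 13, 59, 56, 55, 56, 54, 53, 49]
5 171 [65, 21, 102, 179, 174, 169, 165, 167, 132, 131, 129, 139, 87, 113, 116, 111, 113, 118, 124, 65, 16, 15, 14, 17, 16, 16, 17, 19, 10, 10, 61, 55, 47, 107, 99, 98, 97]
5 174 [56, 10, 134, 147, 144, 142, 141, 144, 145, 146, 146, 152, 101, 127, 129, 124, 130, 134, 141, 26, 20, 22, 13, 17, 20, 16, 18, 18, 19, 5, 49, 57, 54, 52, 61, 105, 104]
5 177 [49, 6, 142, 143, 142, 141, 142, 146, 148, 144, 150, 122, 90, 101, 82, 79, 85, 86, 66, 27, 41, 43, 44, 43, 45, 46, 46, 51, 48, 47, 50, 48, 50, 53, 51, 50, 50]
```

carry_out(
  moves=[
    {"translation": [0,0,0],"dr": [0,0,0],"gripper": 9.0},
    {"translation": [0,0,0],"dr": [0,0,0],"gripper": 9.0},
    {"translation": [0,0,0],"dr": [0,0,0],"gripper": 9.0},
    {"translation": [0,0,0],"dr": [0,0,0],"gripper": 9.0},
    {"translation": [0,0,0],"dr": [0,0,0],"gripper": 9.0},
    {"translation": [0,0,0],"dr": [0,0,0],"gripper": 9.0},
  ],
)

```text
t: 9.5
tool_pos: [473.6, 52.4, 31.5]
tool_rot: [0.04, -0.703, 0.052, 0.708]
force: [-0.3, -0.3, 0.0]
finger_gap: 69.5
```

Run:
```python
from h import *
rep(); print(rel((-62,20,29),-1))
for n,(x0,y0) in(("side",(190,180)),("top",(175,145))):
    i=bot.snapshot(n); cv2.imwrite(f"pics/{n}6r.png",i);cv2.imwrite(f"pics/{n}6.png",cv2.resize(i[y0:y0+80,x0:x0+110],None,fx=7,fy=7,interpolation=cv2.INTER_CUBIC))
print(cv2.imread("pics/top6r.png",0)[174,193:230].tolist())
```

```text
9.5 base [-60.4  20.   31.5] err [-179.8    1.6    0.5] gap 69.5 Fbase [-0.3 -0.3  0. ] T [ 0.06  0.02 -0.  ]
(array([ 0.25, -0.  ,  0.15]), array([-0.1,  0.3, -1. ]))
[54, 10, 134, 149, 144, 142, 141, 143, 144, 148, 147, 151, 102, 126, 128, 125, 131, 133, 140, 26, 18, 18, 17, 18, 15, 15, 17, 20, 9, 12, 48, 56, 56, 51, 60, 103, 102]
```

View pics/side6.png

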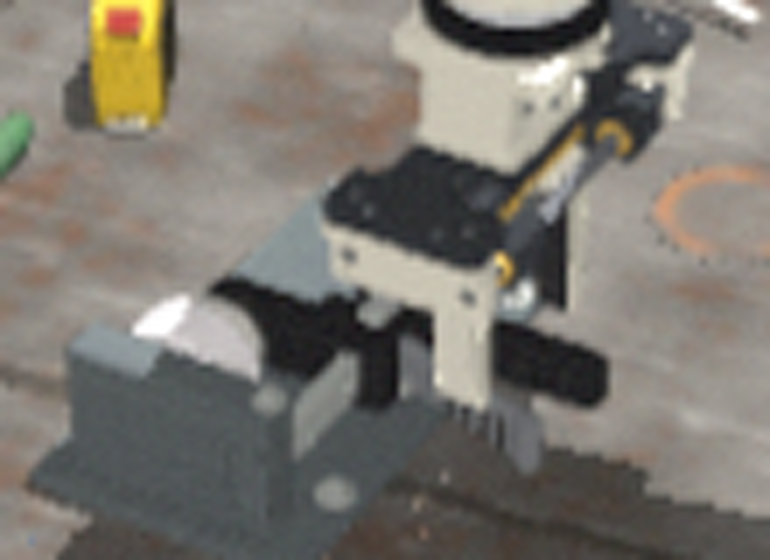

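View pics/top6.png

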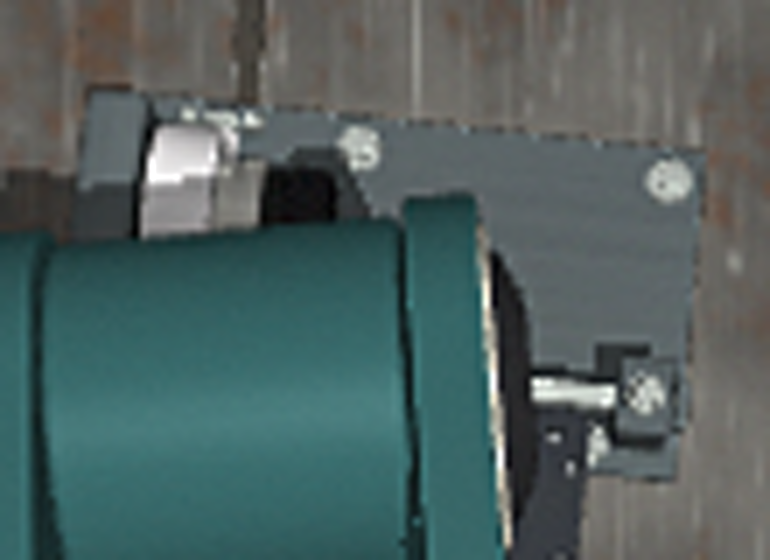

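carry_out(
  moves=[
    {"translation": [0.15,0,0.1],"dr": [0,0.3,-1.0],"gripper": 8.6},
    {"translation": [0.15,0,0.1],"dr": [0,0.3,-1.0],"gripper": 8.6},
    {"translation": [0.15,0,0.1],"dr": [0,0.3,-1.0],"gripper": 8.6},
    {"translation": [0.15,0,0.1],"dr": [0,0.3,-1.0],"gripper": 6.0},
    {"translation": [0.15,0,0.1],"dr": [0,0.3,-1.0],"gripper": 5.5},
    {"translation": [0.15,0,0.1],"dr": [0,0.3,-1.0],"gripper": 4.8},
    {"translation": [0.15,0,0.1],"dr": [0,0.3,-1.0],"gripper": 4.4},
    {"translation": [0.15,0,0.1],"dr": [0,0.3,-1.0],"gripper": 4.4},
  ],
  force=26,
)

```text
t: 10.27
tool_pos: [472.6, 53.0, 30.1]
tool_rot: [0.046, -0.705, 0.046, 0.706]
force: [4.1, 3.9, 8.5]
finger_gap: 57.3
```

```bash
cat >> h.py <<'E'
def edge(tag):
    i=bot.snapshot("top");cv2.imwrite(f"pics/top{tag}r.png",i)
    r=i[172:176].astype(float).mean((0,2)) if i.ndim==3 else 0
    def cross(a,b,lo,hi,up):
        th=(lo+hi)/2
        for c in range(a,b):
            if up and r[c]<th<=r[c+1] or (not up) and r[c]>th>=r[c+1]: return round(c+(th-r[c])/(r[c+1]-r[c]),2)
    print("flangeR/jawL",cross(204,216,20,125,False),"armR",cross(214,228,16,56,True),np.round(r[192:228]).astype(int).tolist())
E
python3 - <<'E'
from h import *
rep();edge(7)
E
```

```text
10.27 base [-61.5  20.5  30.1] err [-1.799e+02 -1.000e-01  1.000e-01] gap 57.3 Fbase [3.5 4.4 8.5] T [ 0.96 -0.63 -0.12]
flangeR/jawL 211.58 armR 222.79 [74, 66, 17, 118, 152, 148, 146, 147, 147, 148, 139, 150, 153, 93, 119, 120, 119, 122, 125, 130, 30, 16, 22, 13, 19, 20, 19, 19, 18, 15, 5, 44, 59, 54, 54, 50]
```

carry_out(
  moves=[
    {"translation": [0,0,0],"dr": [0,0,0],"gripper": 4.8},
    {"translation": [0,0,0],"dr": [0,0,0],"gripper": 4.6},
    {"translation": [0,0,0],"dr": [0,0,0],"gripper": 4.4},
  ],
  force=26,
)

```text
t: 10.57
tool_pos: [473.5, 53.2, 31.0]
tool_rot: [-0.046, 0.706, -0.045, -0.705]
force: [0.8, 2.7, 4.5]
finger_gap: 45.0
```

Run:
```python
from h import *
rep();edge(8)
```

```text
10.57 base [-60.7  20.9  31. ] err [-1.799e+02 -1.000e-01 -1.000e-01] gap 45.0 Fbase [0.4 2.8 4.5] T [ 0.68 -0.09  0.06]
flangeR/jawL 211.57 armR 222.78 [63, 54, 14, 118, 152, 148, 147, 148, 141, 140, 139, 151, 153, 92, 119, 120, 118, 122, 126, 130, 30, 17, 21, 15, 18, 18, 18, 18, 20, 16, 5, 45, 59, 55, 55, 49]
```

carry_out(
  moves=[
    {"translation": [0,0,0],"dr": [0,0,0],"gripper": 4.2},
    {"translation": [0,0,0],"dr": [0,0,0],"gripper": 4.0},
    {"translation": [0,0,0],"dr": [0,0,0],"gripper": 3.8},
  ],
  force=26,
)

```text
t: 10.87
tool_pos: [473.1, 51.3, 31.0]
tool_rot: [-0.045, 0.706, -0.047, -0.705]
force: [-3.3, -17.8, 6.9]
finger_gap: 39.1
```

Run:
```python
from h import *
rep();edge(9)
```

```text
10.87 base [-60.7  19.   31. ] err [-1.799e+02  2.000e-01 -1.000e-01] gap 39.1 Fbase [ -1.  -18.1   6.9] T [-2.99  0.64  0.09]
flangeR/jawL 211.57 armR 222.76 [63, 54, 13, 117, 153, 148, 147, 148, 141, 140, 139, 151, 153, 95, 119, 120, 118, 121, 125, 130, 30, 17, 21, 14, 16, 20, 17, 20, 17, 17, 5, 46, 58, 55, 54, 52]
```

carry_out(
  moves=[
    {"translation": [0,0,0],"dr": [0,0,0],"gripper": 3.4},
    {"translation": [0,0,0],"dr": [0,0,0],"gripper": 3.4},
    {"translation": [0,0,0],"dr": [0,0,0],"gripper": 3.4},
  ],
  force=26,
)

```text
t: 11.17
tool_pos: [472.8, 48.7, 30.7]
tool_rot: [0.043, -0.706, 0.049, 0.706]
force: [-1.7, -20.5, 3.8]
finger_gap: 34.1
```

Run:
```python
from h import *
rep();edge(10)
for n,(x0,y0) in(("side",(190,180)),):
    i=bot.snapshot(n); cv2.imwrite(f"pics/{n}10.png",cv2.resize(i[y0:y0+80,x0:x0+110],None,fx=7,fy=7,interpolation=cv2.INTER_CUBIC))
```

```text
11.17 base [-60.8  16.4  30.7] err [-179.8    0.7   -0. ] gap 34.1 Fbase [  0.9 -20.6   3.8] T [-3.82  0.4  -0.04]
flangeR/jawL 211.57 armR 222.73 [75, 56, 13, 116, 153, 149, 146, 149, 140, 140, 139, 151, 153, 95, 119, 120, 115, 121, 125, 130, 30, 16, 23, 13, 16, 18, 19, 19, 19, 15, 5, 48, 58, 55, 55, 53]
```

View pics/side10.png

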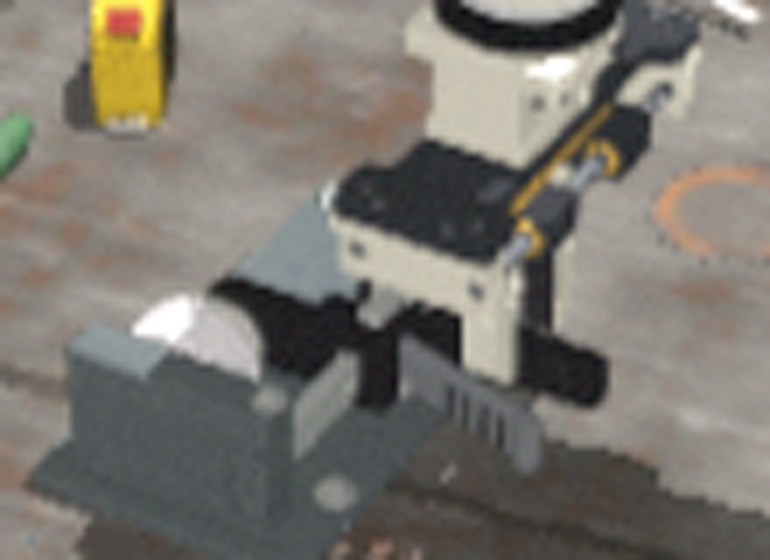

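Run:
```python
from h import *
rep()
st=bot.get_state();w=st["tool_pos"];R=rot(st["tool_rot"])
c=cv2.imread("pics/side10.png")
def dot(P,col):
    for q in proj("side",P): cv2.circle(c,(int((q[0]-190+.5)*7),int((q[1]-180+.5)*7)),3,col,-1)
for sy in(-1,1):
  for sz in(-7.5,7.5):
    dot([w+R.apply([0,sy*17,sz]),w+R.apply([-30,sy*17,sz])],(0,0,255) if sy==-1 else (0,255,255))
for g,col in((25,(0,255,0)),):
    dot(B2W(BP,[(-92,g+31,34),(-92,g+31,60),(-62,g+27,34),(-62,g+27,60),(-62,g+7,60),(-62,g+7,34)]),col)
    dot(B2W(BP,[(-92,g-27,60),(-92,g-9,60),(-92,g-9,34)]),(255,0,0))
cv2.imwrite("pics/side10o.png",c)
```

```text
11.27 base [-60.8  16.3  30.7] err [-179.8    0.7   -0. ] gap 34.6 Fbase [  0.9 -19.8   3.5] T [-3.79  0.47  0.04]
```

View pics/side10o.png

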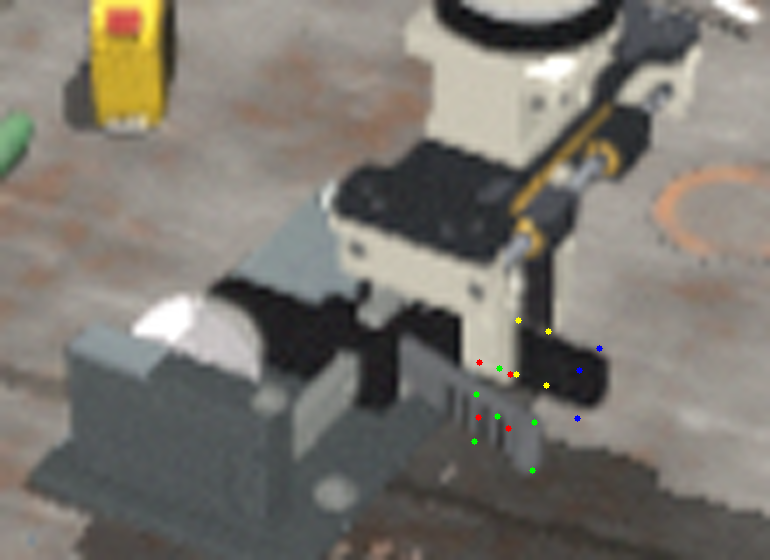

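Run:
```python
from h import *
def draw(f,k,x0,y0,cb,z,gap,out):
    c=cv2.imread(f)
    for y,col in((cb+gap/2,(0,0,255)),(cb-gap/2,(0,255,255))):
      for zz in(z,z+10,z+20,z+30):
        for q in proj("side",B2W(BP,[(-61-7.5,y,zz),(-61+7.5,y,zz)])): cv2.circle(c,(int((q[0]-x0+.5)*k),int((q[1]-y0+.5)*k)),2,col,-1)
    cv2.imwrite(out,c)
draw("pics/side6.png",7,190,180,20,31.5,69.5,"pics/a.png")
draw("pics/side1.png",6,190,170,8.8,30.5,80,"pics/b.png")
cv2.imwrite("pics/ab.png",np.hstack([cv2.imread("pics/a.png")[200:500,300:650],cv2.imread("pics/b.png")[200:500,200:550]]))
```

```text
(no output)
```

View pics/ab.png

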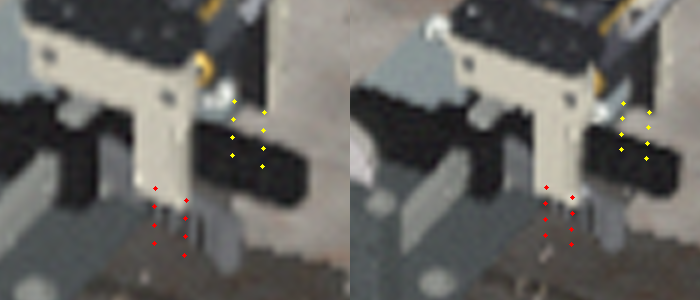

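carry_out(
  moves=[
    {"translation": [0,0,0],"dr": [0,0,0],"gripper": 4.6},
    {"translation": [-2,0,0],"dr": [0,0,0],"gripper": 5.5},
    {"translation": [-5,0,0],"dr": [0,0,0],"gripper": 8.6},
    {"translation": [-5,0,0],"dr": [0,0,0],"gripper": 8.6},
    {"translation": [-5,0,0],"dr": [0,0,0],"gripper": 8.6},
    {"translation": [-5,0,0],"dr": [0,0,0],"gripper": 8.6},
  ],
)

```text
t: 11.77
tool_pos: [472.4, 49.0, 79.9]
tool_rot: [0.043, -0.705, 0.049, 0.706]
force: [0.5, 0.4, -0.6]
finger_gap: 70.1
```

Run:
```python
from h import *
rep();edge(11)
st=bot.get_state(); w=st["tool_pos"];R=rot(st["tool_rot"]);gap=st["finger_gap"]
i=bot.snapshot("side");cv2.imwrite("pics/side11r.png",i)
c=cv2.resize(i[130:230,190:300],None,fx=6,fy=6,interpolation=cv2.INTER_CUBIC)
for sy,col in((-1,(0,0,255)),(1,(0,255,255))):
  for yy in(gap/2,gap/2+17.5):
   for zz in (-7.5,7.5):
    for q in proj("side",[w+R.apply([-a,sy*yy,zz]) for a in(0,10,20,30)]): cv2.circle(c,(int((q[0]-190+.5)*6),int((q[1]-130+.5)*6)),2,col,-1)
cv2.imwrite("pics/side11.png",c)
```

```text
11.77 base [-61.2  16.6  79.9] err [-179.8    0.8    0. ] gap 70.1 Fbase [ 0.4  0.5 -0.6] T [ 0.03  0.01 -0.01]
flangeR/jawL 211.29 armR 216.5 [58, 52, 21, 104, 121, 121, 121, 112, 112, 112, 113, 114, 105, 73, 94, 89, 88, 89, 92, 86, 41, 33, 36, 32, 35, 37, 35, 37, 39, 38, 38, 45, 53, 52, 50, 52]
```

View pics/side11.png

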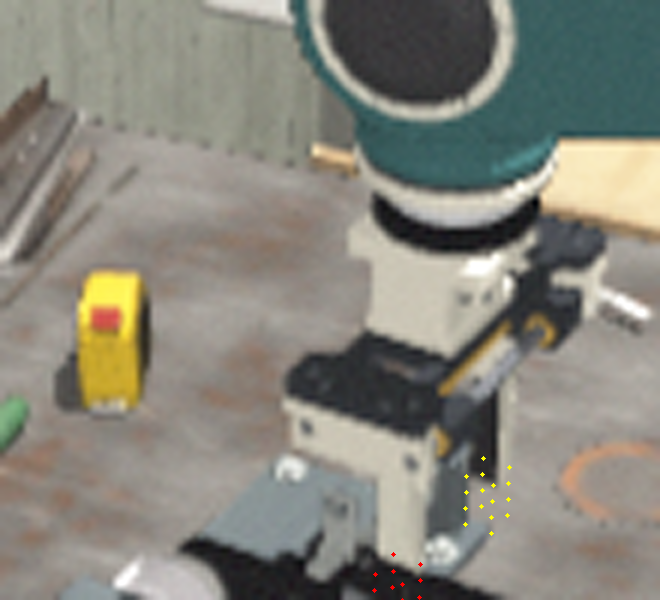

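carry_out(
  moves=[
    {"translation": [0,-0.4,0],"dr": [0,0,-0.5],"gripper": 8.6},
    {"translation": [2.5,-0.4,0],"dr": [0,0,-0.5],"gripper": 8.6},
    {"translation": [4.5,-0.4,0],"dr": [0,0,-0.5],"gripper": 8.6},
    {"translation": [5.8,-0.4,0],"dr": [0,0,-0.5],"gripper": 8.6},
    {"translation": [6.8,-0.4,0],"dr": [0,0,-0.5],"gripper": 8.6},
    {"translation": [7.1,-0.4,0],"dr": [0,0,-0.5],"gripper": 8.6},
    {"translation": [7.1,-0.4,0],"dr": [0,0,-0.5],"gripper": 8.2},
  ],
)

```text
t: 12.45
tool_pos: [472.3, 52.5, 7.9]
tool_rot: [0.046, -0.705, 0.046, 0.706]
force: [0.5, -0.7, 0.4]
finger_gap: 83.6
```

Run:
```python
from h import *
rep();edge(12)
i=bot.snapshot("side"); cv2.imwrite("pics/side12.png",cv2.resize(i[180:260,190:300],None,fx=7,fy=7,interpolation=cv2.INTER_CUBIC))
```

```text
12.45 base [-61.7  20.    7.9] err [-179.8   -0.     0.2] gap 83.6 Fbase [ 0.5 -0.7  0.4] T [0.1  0.06 0.03]
flangeR/jawL 211.7 armR 222.79 [99, 91, 20, 146, 206, 202, 200, 201, 201, 201, 201, 203, 207, 116, 177, 176, 173, 140, 155, 163, 33, 20, 26, 14, 17, 18, 18, 20, 19, 17, 5, 44, 58, 55, 55, 53]
```

View pics/side12.png

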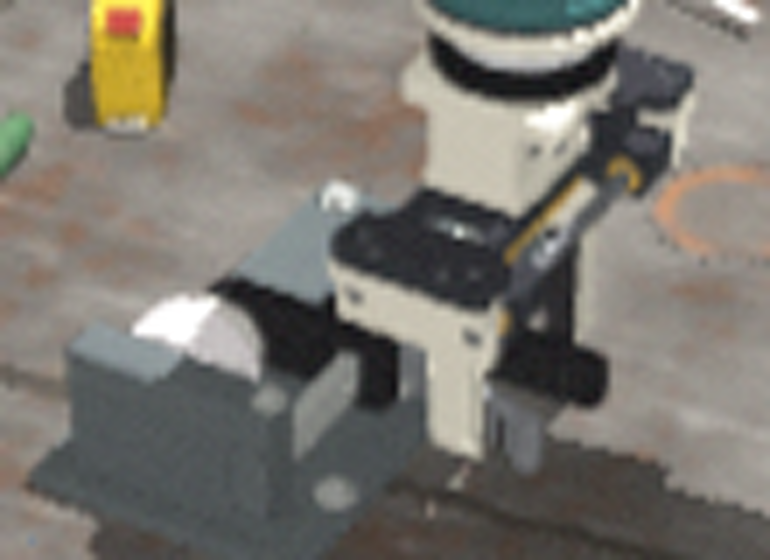

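carry_out(
  moves=[
    {"translation": [0,0,0],"dr": [0,0,0],"gripper": 6.4},
    {"translation": [0,0,0],"dr": [0,0,0],"gripper": 5.8},
    {"translation": [0,0,0],"dr": [0,0,0],"gripper": 5.4},
    {"translation": [0,0,0],"dr": [0,0,0],"gripper": 5.0},
    {"translation": [0,0,0],"dr": [0,0,0],"gripper": 4.6},
    {"translation": [0,0,0],"dr": [0,0,0],"gripper": 4.4},
  ],
  force=26,
)

```text
t: 13.05
tool_pos: [472.4, 54.6, 9.5]
tool_rot: [0.048, -0.705, 0.044, 0.706]
force: [-8.8, 24.0, 5.8]
finger_gap: 47.4
```

Run:
```python
from h import *
rep();edge(13)
```

```text
13.05 base [-61.9  22.1   9.5] err [-179.8   -0.4    0.2] gap 47.4 Fbase [-11.8  22.7   5.8] T [4.44 1.62 0.06]
flangeR/jawL 211.7 armR 222.78 [87, 79, 16, 147, 206, 202, 200, 201, 202, 201, 201, 203, 208, 116, 177, 180, 142, 141, 156, 163, 33, 21, 26, 13, 18, 19, 18, 19, 19, 15, 7, 44, 59, 55, 55, 51]
```

carry_out(
  moves=[
    {"translation": [0,0,0],"dr": [0,0,0],"gripper": 4.0},
    {"translation": [0,0,0],"dr": [0,0,0],"gripper": 3.6},
    {"translation": [0,0,0],"dr": [0,0,0],"gripper": 3.3},
    {"translation": [0,0,0],"dr": [0,0,0],"gripper": 3.3},
  ],
  force=26,
)

```text
t: 13.43
tool_pos: [472.1, 54.6, 9.5]
tool_rot: [0.047, -0.705, 0.044, 0.707]
force: [-4.5, 6.4, 1.5]
finger_gap: 36.1
```

Run:
```python
from h import *
rep();edge(14)
i=bot.snapshot("side"); cv2.imwrite("pics/side14.png",cv2.resize(i[180:260,190:300],None,fx=7,fy=7,interpolation=cv2.INTER_CUBIC))
```

```text
13.43 base [-62.2  22.1   9.5] err [-179.9   -0.4    0.3] gap 36.1 Fbase [-5.2  5.7  1.5] T [1.26 0.61 0.69]
flangeR/jawL 209.66 armR 220.72 [88, 77, 17, 146, 206, 202, 200, 201, 201, 201, 201, 204, 207, 120, 176, 171, 155, 159, 28, 22, 25, 14, 21, 17, 17, 20, 19, 17, 6, 48, 59, 55, 56, 54, 54, 51]
```

View pics/side14.png

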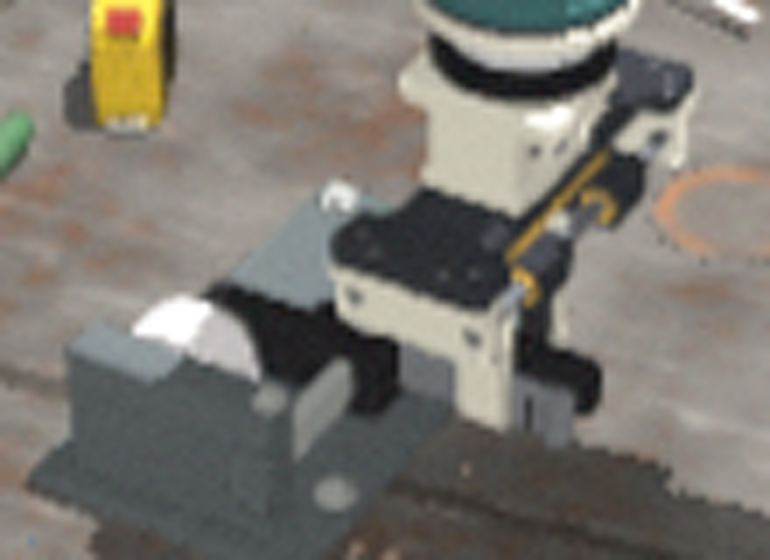

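carry_out(
  moves=[
    {"translation": [0,0,0],"dr": [0,0,0],"gripper": 8.4},
    {"translation": [0,0,0],"dr": [0,0,0],"gripper": 8.4},
    {"translation": [0,-0.1,0],"dr": [0,0,0],"gripper": 8.4},
    {"translation": [0.1,-0.35,0],"dr": [0,0,0],"gripper": 8.4},
    {"translation": [0.1,-0.35,0],"dr": [0,0,0],"gripper": 8.4},
    {"translation": [0.1,-0.35,0],"dr": [0,0,0],"gripper": 8.4},
    {"translation": [0.1,-0.35,0],"dr": [0,0,0],"gripper": 8.4},
    {"translation": [0.1,-0.35,0],"dr": [0,0,0],"gripper": 8.4},
    {"translation": [0.1,-0.35,0],"dr": [0,0,0],"gripper": 8.4},
  ],
)

```text
t: 14.28
tool_pos: [472.3, 57.9, 8.3]
tool_rot: [0.047, -0.704, 0.044, 0.707]
force: [-0.4, 0.3, 0.7]
finger_gap: 83.4
```

Run:
```python
from h import *
rep();edge(15)
```

```text
14.28 base [-62.4  25.4   8.3] err [-179.9   -0.4    0.3] gap 83.4 Fbase [-0.5  0.3  0.7] T [0.02 0.02 0.05]
flangeR/jawL 209.8 armR 221.22 [86, 78, 17, 146, 206, 202, 201, 201, 202, 201, 201, 203, 208, 120, 147, 139, 156, 158, 51, 20, 28, 14, 15, 19, 17, 20, 18, 17, 9, 29, 61, 56, 55, 54, 52, 66]
```

carry_out(
  moves=[
    {"translation": [0,0,0],"dr": [0,0,0],"gripper": 6.4},
    {"translation": [0,0,0],"dr": [0,0,0],"gripper": 5.8},
    {"translation": [0,0,0],"dr": [0,0,0],"gripper": 5.4},
    {"translation": [0,0,0],"dr": [0,0,0],"gripper": 5.0},
    {"translation": [0,0,0],"dr": [0,0,0],"gripper": 4.6},
    {"translation": [0,0,0],"dr": [0,0,0],"gripper": 4.4},
    {"translation": [0,0,0],"dr": [0,0,0],"gripper": 4.2},
  ],
  force=26,
)

```text
t: 14.92
tool_pos: [471.4, 59.6, 8.2]
tool_rot: [0.048, -0.704, 0.043, 0.708]
force: [-4.6, 13.0, 3.2]
finger_gap: 44.1
```

Run:
```python
from h import *
rep();edge(16)
```

```text
14.92 base [-63.6  27.    8.2] err [-179.9   -0.6    0.6] gap 44.1 Fbase [-6.2 12.3  3.2] T [2.36 0.75 0.12]
flangeR/jawL 209.59 armR 220.62 [100, 80, 17, 145, 207, 202, 201, 202, 201, 201, 202, 203, 207, 120, 168, 152, 158, 138, 26, 21, 23, 17, 19, 18, 18, 18, 20, 15, 3, 56, 57, 54, 55, 53, 52, 80]
```

carry_out(
  moves=[
    {"translation": [0,0,0],"dr": [0,0,0],"gripper": 4.0},
    {"translation": [0,0,0],"dr": [0,0,0],"gripper": 3.6},
    {"translation": [0,0,0],"dr": [0,0,0],"gripper": 3.3},
    {"translation": [0,0,0],"dr": [0,0,0],"gripper": 3.3},
    {"translation": [0,0,0],"dr": [0,0,0],"gripper": 3.3},
  ],
  force=26,
)

```text
t: 15.38
tool_pos: [471.0, 60.0, 8.1]
tool_rot: [0.048, -0.703, 0.043, 0.708]
force: [-3.4, 5.4, 2.9]
finger_gap: 37.8
```

Run:
```python
from h import *
rep();edge(17)
```

```text
15.38 base [-64.   27.3   8.1] err [-179.9   -0.7    0.6] gap 37.8 Fbase [-4.1  4.9  2.9] T [0.88 0.5  0.36]
flangeR/jawL 208.11 armR 219.46 [100, 80, 16, 145, 206, 202, 201, 201, 201, 201, 202, 203, 207, 116, 182, 194, 79, 19, 26, 17, 19, 22, 18, 19, 19, 19, 12, 15, 61, 56, 56, 55, 55, 53, 53, 94]
```

carry_out(
  moves=[
    {"translation": [0,0,0],"dr": [0,0,0],"gripper": 3.2},
    {"translation": [0,0,0],"dr": [0,0,0],"gripper": 3.2},
    {"translation": [0,0,0],"dr": [0,0,0],"gripper": 3.2},
  ],
  force=28,
)

```text
t: 15.68
tool_pos: [471.0, 60.1, 8.1]
tool_rot: [0.048, -0.703, 0.042, 0.708]
force: [-1.5, 0.9, 1.2]
finger_gap: 38.0
```

Run:
```python
from h import *
rep();edge(18)
```

```text
15.68 base [-64.   27.4   8.1] err [-179.9   -0.7    0.6] gap 38.0 Fbase [-1.6  0.7  1.2] T [0.16 0.07 0.37]
flangeR/jawL 208.1 armR 219.41 [101, 81, 16, 146, 206, 202, 201, 201, 202, 201, 201, 203, 207, 117, 182, 195, 79, 19, 26, 15, 18, 23, 22, 18, 18, 19, 12, 19, 60, 57, 55, 56, 55, 53, 52, 94]
```

carry_out(
  moves=[
    {"translation": [0,0,0],"dr": [0,0,0],"gripper": 8.4},
    {"translation": [0,0,0],"dr": [0,0,0],"gripper": 8.4},
    {"translation": [0,0,0],"dr": [0,0,0],"gripper": 8.4},
    {"translation": [0,-0.22,-0.2],"dr": [0,0.3,0.4],"gripper": 8.4},
    {"translation": [0,-0.22,-0.2],"dr": [0,0.3,0.4],"gripper": 8.4},
    {"translation": [0,-0.22,-0.2],"dr": [0,0.3,0.4],"gripper": 8.4},
    {"translation": [0,-0.22,-0.2],"dr": [0,0.3,0.4],"gripper": 8.4},
    {"translation": [0,-0.22,-0.2],"dr": [0,0.3,0.4],"gripper": 8.4},
    {"translation": [0,-0.22,-0.2],"dr": [0,0.3,0.4],"gripper": 8.4},
  ],
)

```text
t: 16.48
tool_pos: [473.1, 61.8, 8.0]
tool_rot: [0.046, -0.705, 0.045, 0.706]
force: [-0.8, -0.3, 0.4]
finger_gap: 83.9
```

Run:
```python
from h import *
rep();edge(19)
```

```text
16.48 base [-62.1  29.4   8. ] err [-179.9   -0.     0.2] gap 83.9 Fbase [-0.8 -0.4  0.4] T [0.03 0.03 0.  ]
flangeR/jawL 208.1 armR 219.44 [86, 79, 17, 147, 206, 203, 201, 201, 201, 202, 204, 178, 178, 105, 154, 166, 78, 22, 21, 16, 16, 19, 18, 20, 19, 16, 12, 16, 62, 56, 56, 56, 54, 50, 107, 99]
```

carry_out(
  moves=[
    {"translation": [0,0,0],"dr": [0,0,0],"gripper": 6.4},
    {"translation": [0,0,0],"dr": [0,0,0],"gripper": 5.8},
    {"translation": [0,0,0],"dr": [0,0,0],"gripper": 5.4},
    {"translation": [0,0,0],"dr": [0,0,0],"gripper": 5.0},
    {"translation": [0,0,0],"dr": [0,0,0],"gripper": 4.8},
    {"translation": [0,0,0],"dr": [0,0,0],"gripper": 4.6},
    {"translation": [0,0,0],"dr": [0,0,0],"gripper": 4.4},
  ],
  force=26,
)

```text
t: 17.12
tool_pos: [472.4, 63.6, 7.9]
tool_rot: [0.047, -0.704, 0.044, 0.707]
force: [-8.3, 10.3, 2.5]
finger_gap: 45.9
```

Run:
```python
from h import *
rep();edge(20)
```

```text
17.12 base [-63.1  31.    7.9] err [-179.9   -0.3    0.4] gap 45.9 Fbase [-9.5  9.1  2.5] T [1.68 1.4  0.21]
flangeR/jawL 208.1 armR 219.46 [87, 78, 17, 147, 206, 202, 201, 201, 201, 201, 202, 206, 180, 104, 154, 166, 79, 20, 27, 16, 17, 18, 19, 18, 20, 18, 11, 15, 61, 56, 56, 54, 52, 67, 105, 100]
```

carry_out(
  moves=[
    {"translation": [0,0,0],"dr": [0,0,0],"gripper": 4.2},
    {"translation": [0,0,0],"dr": [0,0,0],"gripper": 3.8},
    {"translation": [0,0,0],"dr": [0,0,0],"gripper": 3.3},
    {"translation": [0,0,0],"dr": [0,0,0],"gripper": 3.3},
    {"translation": [0,0,0],"dr": [0,0,0],"gripper": 3.3},
  ],
  force=28,
)

```text
t: 17.58
tool_pos: [472.1, 62.7, 7.8]
tool_rot: [0.046, -0.704, 0.045, 0.707]
force: [-2.8, -5.0, 1.6]
finger_gap: 43.3
```

Run:
```python
from h import *
rep();edge(21)
```

```text
17.58 base [-63.2  30.1   7.8] err [-180.    -0.2    0.4] gap 43.3 Fbase [-2.1 -5.3  1.6] T [-0.68  0.41  0.26]
flangeR/jawL 208.09 armR 219.42 [86, 79, 17, 145, 206, 202, 201, 201, 201, 201, 202, 206, 180, 103, 154, 165, 77, 21, 26, 15, 15, 18, 18, 18, 19, 17, 10, 18, 61, 57, 54, 55, 52, 65, 105, 100]
```

carry_out(
  moves=[
    {"translation": [0,0,0],"dr": [0,0,0],"gripper": 3.3},
    {"translation": [0,0,0],"dr": [0,0,0],"gripper": 3.3},
    {"translation": [0,0,0],"dr": [0,0,0],"gripper": 3.3},
  ],
  force=31,
)

```text
t: 17.88
tool_pos: [472.0, 62.3, 7.8]
tool_rot: [0.046, -0.704, 0.045, 0.707]
force: [-2.2, -5.9, 1.5]
finger_gap: 42.6
```

Run:
```python
from h import *
rep();edge(22)
i=cv2.imread("pics/top22r.png");cv2.imwrite("pics/top22.png",cv2.resize(i[145:215,175:285],None,fx=7,fy=7,interpolation=cv2.INTER_CUBIC))
```

```text
17.88 base [-63.2  29.7   7.8] err [-1.8e+02 -1.0e-01  4.0e-01] gap 42.6 Fbase [-1.5 -6.1  1.5] T [-0.67  0.45  0.43]
flangeR/jawL 208.11 armR 219.42 [86, 79, 16, 146, 206, 202, 201, 202, 202, 201, 202, 206, 180, 103, 154, 165, 79, 22, 26, 13, 16, 18, 18, 18, 20, 19, 11, 18, 61, 56, 55, 54, 51, 66, 105, 100]
```

View pics/top22.png

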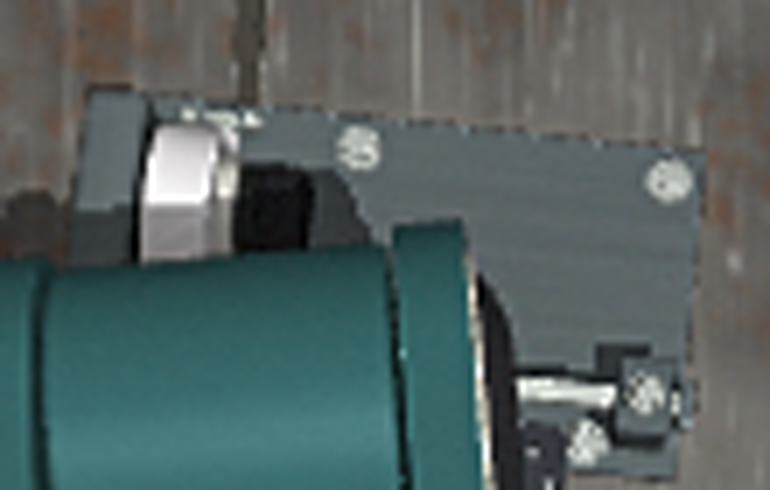

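carry_out(
  moves=[
    {"translation": [0,0,0],"dr": [0,0,0],"gripper": 8.4},
    {"translation": [0,0,0],"dr": [0,0,0],"gripper": 8.4},
    {"translation": [0,0,0],"dr": [0,0,0],"gripper": 8.4},
    {"translation": [0,0,0],"dr": [0,0,0],"gripper": 8.4},
    {"translation": [0,0,0],"dr": [0,0,0],"gripper": 8.4},
    {"translation": [0,0,0],"dr": [0,0,0],"gripper": 8.4},
    {"translation": [-3,0,0],"dr": [0,0,0],"gripper": 8.4},
    {"translation": [-7,0,0],"dr": [0,0,0],"gripper": 7},
    {"translation": [-10.5,0,0],"dr": [0,0,0],"gripper": 4},
    {"translation": [-10.5,-6,-2],"dr": [0,0,0],"gripper": 0},
    {"translation": [-10.5,-10,-4],"dr": [0,0,0],"gripper": 0},
    {"translation": [-10.5,-10,-6.3],"dr": [0,0,0],"gripper": 0},
    {"translation": [-10.5,-10,-6.3],"dr": [0,0,0],"gripper": 0},
    {"translation": [-10.5,-10,-6.3],"dr": [0,0,0],"gripper": 0},
  ],
  force=26,
)

```text
t: 19.1
tool_pos: [548.0, 153.9, 111.0]
tool_rot: [0.045, -0.703, 0.045, 0.708]
force: [-0.9, 0.4, -0.1]
finger_gap: 42.0
```

Run:
```python
from h import *
rep()
for n,(x0,y0,w,h) in(("side",(170,130,130,130)),("top",(165,130,130,110))):
    i=bot.snapshot(n); cv2.imwrite(f"pics/{n}23r.png",i);cv2.imwrite(f"pics/{n}23.png",cv2.resize(i[y0:y0+h,x0:x0+w],None,fx=4.5 if n=="side" else 5,fy=4.5 if n=="side" else 5,interpolation=cv2.INTER_CUBIC))
```

```text
19.1 base [  0.5 130.2 111. ] err [180.   -0.   -0.7] gap 42.0 Fbase [-0.9  0.2 -0.1] T [0.08 0.02 0.01]
```

View pics/side23.png

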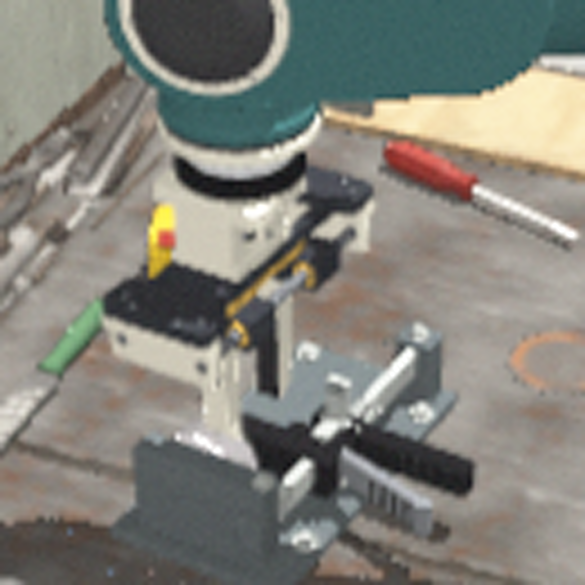

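View pics/top23.png

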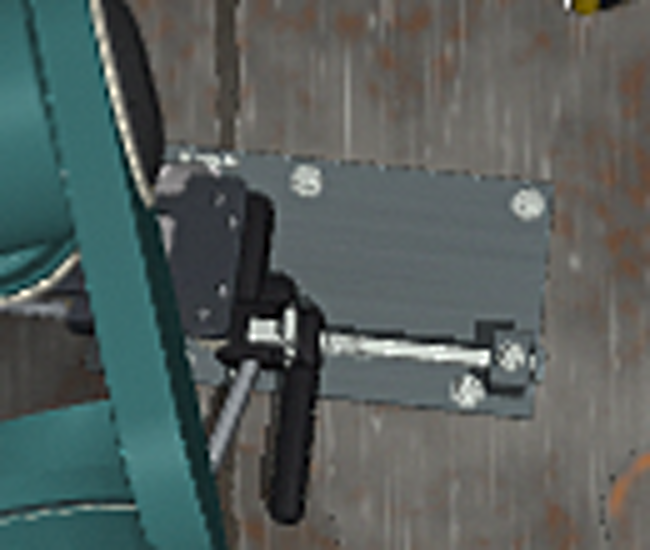

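Run:
```python
from h import *
for a in((222.4,192),(222.4,200)): print(np.round(base(atz("top",a,97)),1))
print([np.round(base(tri((222.6,193),(245,y))[0]),1).tolist() for y in(213.5,215)])
st=bot.get_state();w=st["tool_pos"];R=rot(st["tool_rot"])
for n,x0,y0,k in(("side",170,130,4.5),("top",165,130,5)):
    c=cv2.imread(f"pics/{n}23.png")
    for sy,col in((-1,(0,0,255)),(1,(0,255,255))):
      for yy in(21,38.5):
       for zz in (-7.5,7.5):
        for q in proj(n,[w+R.apply([-a,sy*yy,zz]) for a in(0,20,27,40)]): cv2.circle(c,(int((q[0]-x0+.5)*k),int((q[1]-y0+.5)*k)),2,col,-1)
    cv2.imwrite(f"pics/{n}23o.png",c)
```

```text
[ 4.8 24.1 97. ]
[-15.8  21.5  97. ]
[[0.3, 22.4, 99.5], [0.7, 22.6, 94.0]]
```

View pics/side23o.png

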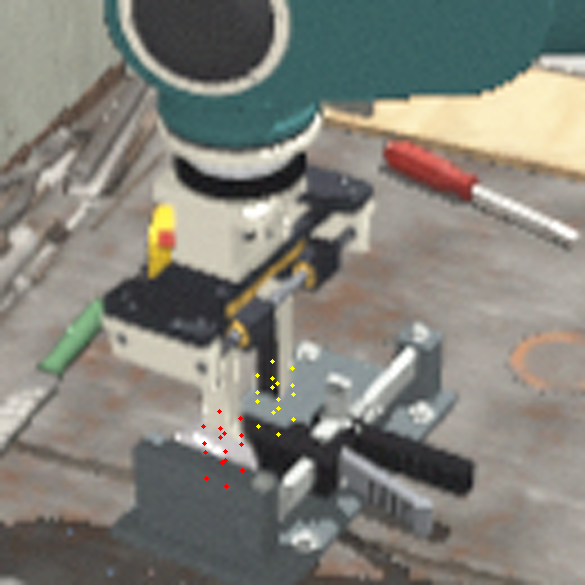

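carry_out(
  moves=[
    {"translation": [0,4,0.1],"dr": [0,0,0],"gripper": 0},
    {"translation": [0,7.5,0.1],"dr": [0,0,0],"gripper": 0},
    {"translation": [0,7.5,0.1],"dr": [0,0,0],"gripper": 0},
    {"translation": [0,7.5,0.1],"dr": [0,0,0],"gripper": 0},
    {"translation": [2,7.5,0.1],"dr": [0,0,0],"gripper": 0},
    {"translation": [4,7.5,0.1],"dr": [0,0,0],"gripper": 0},
    {"translation": [5.1,7.5,0.1],"dr": [0,0,0],"gripper": 0},
    {"translation": [5.1,7.5,0.1],"dr": [0,0,0],"gripper": 0},
    {"translation": [5.1,7.5,0.1],"dr": [0,0,0],"gripper": 0},
  ],
)

```text
t: 19.95
tool_pos: [536.0, 78.9, 61.5]
tool_rot: [0.045, -0.703, 0.045, 0.708]
force: [-0.6, 0.3, 0.8]
finger_gap: 0.4
```

Run:
```python
from h import *
rep()
i=bot.snapshot("side");c=cv2.resize(i[170:260,190:290],None,fx=6,fy=6,interpolation=cv2.INTER_CUBIC)
cv2.imwrite("pics/side24.png",c)
```

```text
19.95 base [-1.9 54.3 61.5] err [-180.    -0.     0.6] gap 0.4 Fbase [-0.6  0.3  0.8] T [ 0.1  -0.02  0.05]
```

View pics/side24.png

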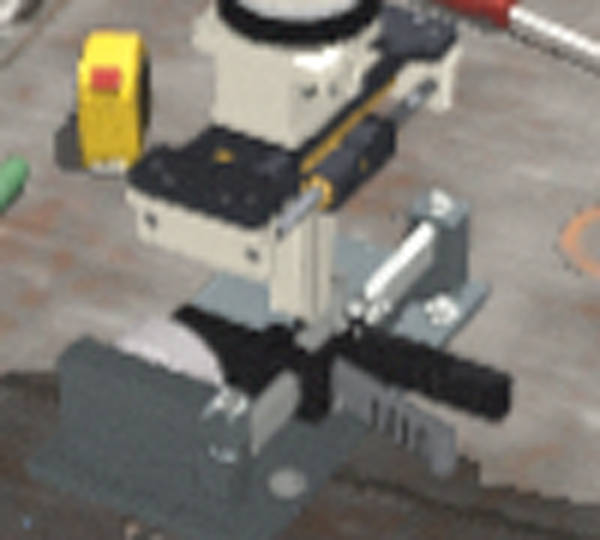

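carry_out(
  moves=[
    {"translation": [0.4,0,0],"dr": [0,0,0],"gripper": 0},
    {"translation": [0.4,0.4,0],"dr": [0,0,0],"gripper": 0},
    {"translation": [0.4,0.8,0],"dr": [0,0,0],"gripper": 0},
    {"translation": [0.4,1.0,0],"dr": [0,0,0],"gripper": 0},
    {"translation": [0.4,1.2,0],"dr": [0,0,0],"gripper": 0},
    {"translation": [0.4,1.4,0],"dr": [0,0,0],"gripper": 0},
    {"translation": [0.4,1.6,0],"dr": [0,0,0],"gripper": 0},
  ],
)

```text
t: 20.58
tool_pos: [534.6, 62.9, 58.4]
tool_rot: [0.046, -0.704, 0.045, 0.707]
force: [0.3, 1.6, 0.3]
finger_gap: 1.1
```

Run:
```python
from h import *
rep()
```

```text
20.58 base [-1.3 38.3 58.4] err [-1.8e+02 -1.0e-01  4.0e-01] gap 1.1 Fbase [0.1 1.6 0.3] T [ 0.29 -0.07 -0.07]
```

carry_out(
  moves=[
    {"translation": [0,0.2,0],"dr": [0,0,0],"gripper": 0},
    {"translation": [0,0.4,0],"dr": [0,0,0],"gripper": 0},
    {"translation": [0,0.6,0],"dr": [0,0,0],"gripper": 0},
    {"translation": [0,0.8,0],"dr": [0,0,0],"gripper": 0},
    {"translation": [0,1.0,0],"dr": [0,0,0],"gripper": 0},
    {"translation": [0,1.2,0],"dr": [0,0,0],"gripper": 0},
  ],
)

```text
t: 21.08
tool_pos: [533.2, 51.4, 58.7]
tool_rot: [0.046, -0.704, 0.044, 0.707]
force: [2.8, 4.5, 0.5]
finger_gap: 0.2
```

Run:
```python
from h import *
rep()
for n,(x0,y0,w,h) in(("side",(190,170,100,90)),("top",(175,145,110,90))):
    i=bot.snapshot(n);cv2.imwrite(f"pics/{n}25.png",cv2.resize(i[y0:y0+h,x0:x0+w],None,fx=6,fy=6,interpolation=cv2.INTER_CUBIC))
```

```text
21.08 base [-1.1 26.6 58.7] err [-180.    -0.2    0.4] gap 0.2 Fbase [2.2 4.8 0.5] T [ 0.82 -0.04 -0.01]
```

View pics/side25.png

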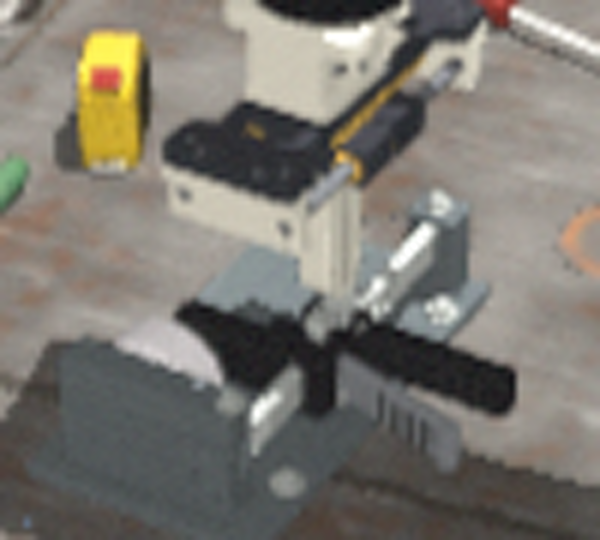

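View pics/top25.png

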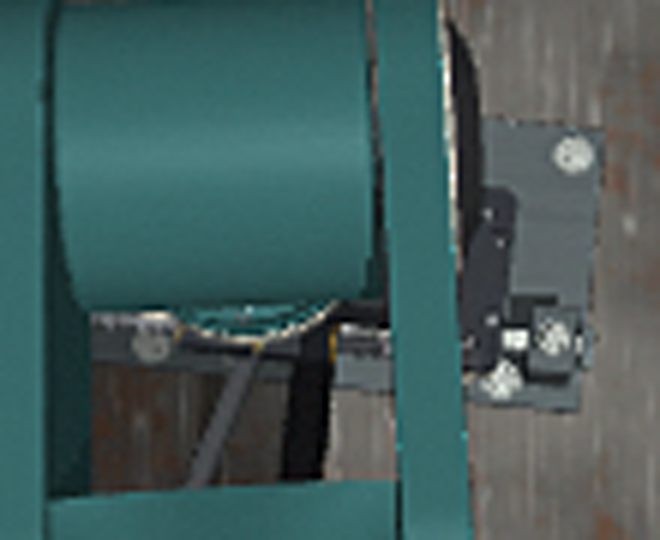

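carry_out(
  moves=[
    {"translation": [0,0.25,0],"dr": [0,0,0],"gripper": 0},
    {"translation": [0,0.5,0],"dr": [0,0,0],"gripper": 0},
    {"translation": [0,0.75,0],"dr": [0,0,0],"gripper": 0},
    {"translation": [0,1.0,0],"dr": [0,0,0],"gripper": 0},
    {"translation": [0,1.25,0],"dr": [0,0,0],"gripper": 0},
    {"translation": [0,1.5,0],"dr": [0,0,0],"gripper": 0},
  ],
)

```text
t: 21.68
tool_pos: [531.4, 36.5, 58.8]
tool_rot: [0.046, -0.704, 0.044, 0.707]
force: [1.7, 2.5, 0.9]
finger_gap: 0.4
```

Run:
```python
from h import *
rep()
i=bot.snapshot("side");cv2.imwrite("pics/side26.png",cv2.resize(i[170:260,190:290],None,fx=6,fy=6,interpolation=cv2.INTER_CUBIC))
```

```text
21.68 base [-1.1 11.6 58.8] err [-180.    -0.2    0.4] gap 0.4 Fbase [1.4 2.7 0.9] T [ 0.46 -0.12 -0.01]
```

View pics/side26.png

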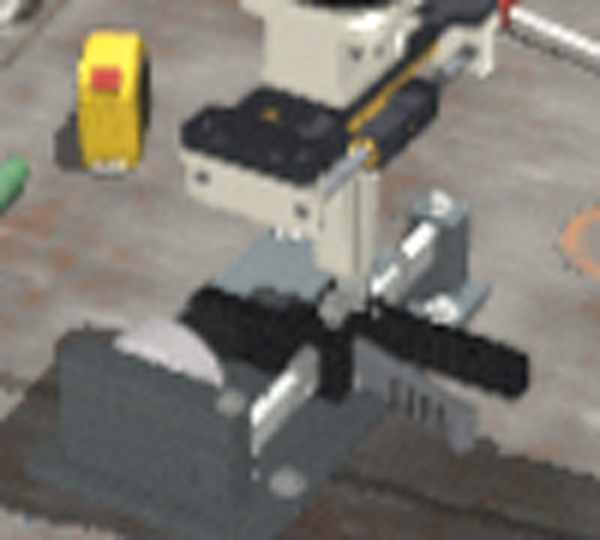

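Head is sliding back (handle tip moved from (510,390) to (525,370)). Continue.

carry_out(
  moves=[
    {"translation": [0,0.25,0],"dr": [0,0,0],"gripper": 0},
    {"translation": [0,0.5,0],"dr": [0,0,0],"gripper": 0},
    {"translation": [0,0.75,0],"dr": [0,0,0],"gripper": 0},
    {"translation": [0,1.0,0],"dr": [0,0,0],"gripper": 0},
    {"translation": [0,1.25,0],"dr": [0,0,0],"gripper": 0},
    {"translation": [0,1.5,0],"dr": [0,0,0],"gripper": 0},
    {"translation": [0,1.75,0],"dr": [0,0,0],"gripper": 0},
  ],
)

```text
t: 22.32
tool_pos: [529.1, 18.9, 58.8]
tool_rot: [0.046, -0.704, 0.044, 0.707]
force: [-1.4, 5.3, 0.9]
finger_gap: 0.2
```

Run:
```python
from h import *
rep()
i=bot.snapshot("side");cv2.imwrite("pics/side27.png",cv2.resize(i[170:260,190:290],None,fx=6,fy=6,interpolation=cv2.INTER_CUBIC))
```

```text
22.32 base [-1.1 -6.1 58.8] err [-180.    -0.2    0.4] gap 0.2 Fbase [-2.1  5.   0.9] T [ 0.91 -0.07  0.03]
```

View pics/side27.png

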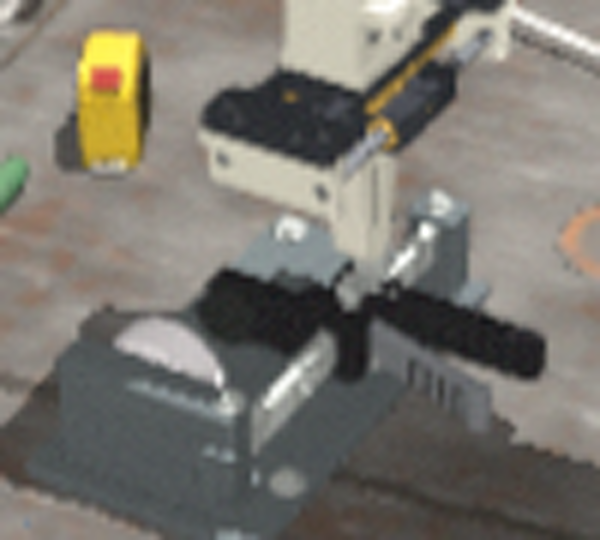

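carry_out(
  moves=[
    {"translation": [0,-0.6,0],"dr": [0,0,0],"gripper": 0},
    {"translation": [0,-1.5,0],"dr": [0,0,0],"gripper": 0},
    {"translation": [0,-2.2,0],"dr": [0,0,0],"gripper": 0},
    {"translation": [-3,-2.2,0],"dr": [0,0,0],"gripper": 0},
    {"translation": [-7,-2.2,0],"dr": [0,0,0],"gripper": 0},
    {"translation": [-11,-2.2,0],"dr": [0,0,0],"gripper": 0},
    {"translation": [-14,2,3],"dr": [0,0,0],"gripper": 0},
    {"translation": [-14,6,5],"dr": [0,0,0],"gripper": 0},
    {"translation": [-14,10,7],"dr": [0,0,0],"gripper": 0},
    {"translation": [-14,14,9],"dr": [0,0,0],"gripper": 0},
    {"translation": [-14,18,10],"dr": [0,0,0],"gripper": 0},
    {"translation": [-14,22,10],"dr": [0,0,0],"gripper": 0},
    {"translation": [-14,26,10],"dr": [0,0,0],"gripper": 0},
    {"translation": [-14,30,10],"dr": [0,0,0],"gripper": 0},
    {"translation": [-14,30,10],"dr": [0,0,0],"gripper": 0},
    {"translation": [-14,30,10],"dr": [0,0,0],"gripper": 0},
  ],
)

```text
t: 23.7
tool_pos: [391.5, -269.4, 198.0]
tool_rot: [0.047, -0.704, 0.045, 0.707]
force: [1.3, -0.5, 0.8]
finger_gap: 0.4
```

Run:
```python
from h import *
rep()
for n,(x0,y0,w,h) in(("side",(190,170,100,90)),("top",(165,135,120,95))):
    i=bot.snapshot(n);cv2.imwrite(f"pics/{n}28r.png",i);cv2.imwrite(f"pics/{n}28.png",cv2.resize(i[y0:y0+h,x0:x0+w],None,fx=6,fy=6,interpolation=cv2.INTER_CUBIC))
```

```text
23.7 base [-101.  -309.5  198. ] err [-179.8   -0.2    0.5] gap 0.4 Fbase [ 1.3 -0.3  0.8] T [ 0.09 -0.03  0.02]
```

View pics/side28.png

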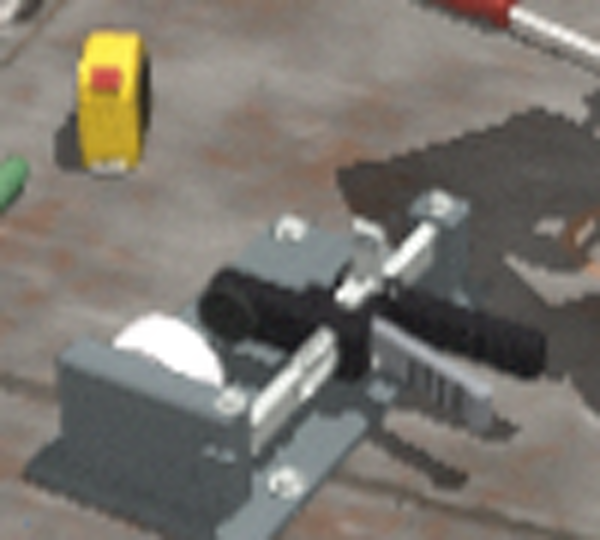

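View pics/top28.png

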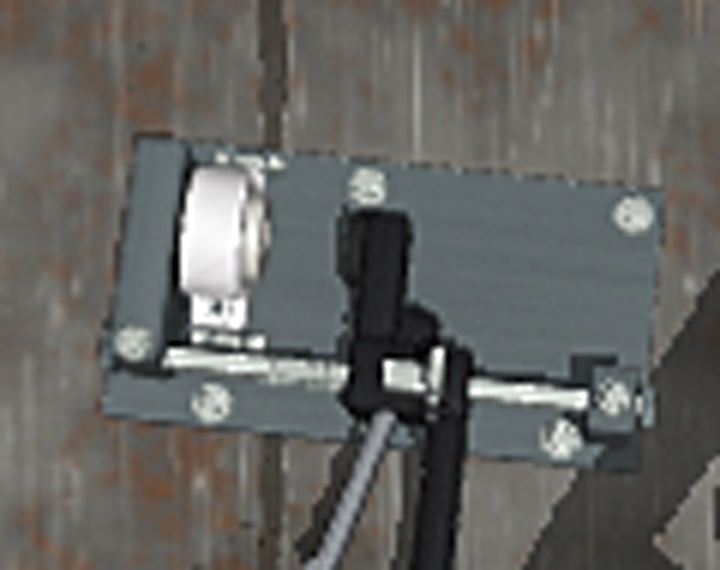

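View pics/top28r.png

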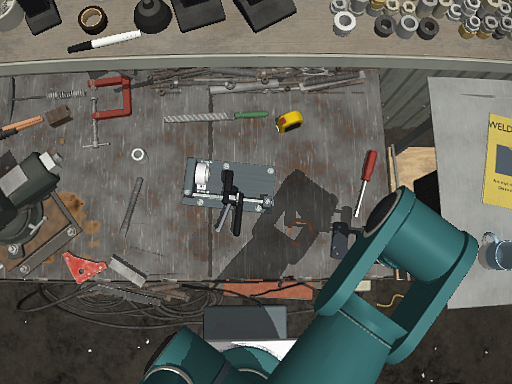

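Run:
```python
from h import *
for c in (204.6,208.3,211.7): print(c,[np.round(base(atz("top",(c,r),z)),1).tolist() for r,z in((173,68),)])
i=cv2.imread("pics/top28r.png");cv2.imwrite("pics/top28z.png",cv2.resize(i[158:192,190:215],None,fx=18,fy=18,interpolation=cv2.INTER_CUBIC))
```

```text
204.6 [[54.6, 79.8, 68.0]]
208.3 [[55.7, 70.0, 68.0]]
211.7 [[56.8, 61.0, 68.0]]
```

View pics/top28z.png

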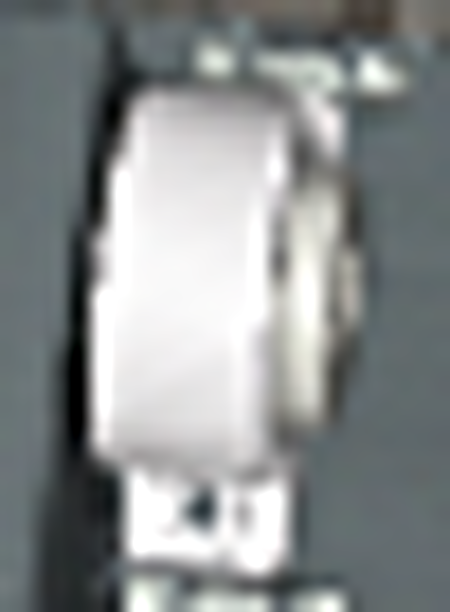

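Run:
```python
from plant import bot
print(bot.get_state()["t"]);print(bot.sign_off())
```

```text
23.8
the job is handed in; nothing more can be done
None
```

I pressed the bush home with the clamp, released the clamp and slid the jaw clear. The job was handed in at 23.8 s.

- **Pressing:** Two proper squeezes at a 26–28 N grip pushed the flange in about 8.6 mm. On the next squeeze the trigger stopped solid at a gap of 43 mm, against 34 mm at full stroke. Raising the grip to 31 N moved the head no further in the pictures, and I stopped there.
- **Release:** I pushed the release tab back and slid the head until the jaw stood about 30 mm clear of the bush. The arm then retreated and touches nothing.
- **Last checks:** The final pictures show the housing in its nest against the anvil. The flange stands only its own thickness out, about 8–9 mm seen against 8 mm nominal. The other tools look unmoved.

- **Wasted squeezes:** The visible fingertips sit about 25 mm above the reported TCP. So the first squeezes were too high, and at least squeezes 4–6 slipped over the trigger. They moved the head and housing but did not press the bush. They also pushed on the handle with up to about 20 N. I found this in the side view and lowered the grip.

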